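# Copy a guide angle with a bevel

### The job

Copy the angle of the screwed-down guide plate to the hinged one with the sliding bevel: push the open bevel into the corner between the rail and the screwed-down plate until its stock lies along the rail and its blade lies along the plate, let go of it there and fold its lock lever down flat. Then carry the locked bevel over to the hinged plate and slide it along the rail, fully home into that corner, so that it swings the hinged plate until the plate lies flush along the blade. Leave the bevel lying there, still locked, and leave the loaf tin and the bowl alone.

Things in the scene. Friction and masses are not known exactly. Their poses are not given: they have to be found in the camera images.
- rail: White plastic rail, 580 x 25 x 14 mm high, fixed on the bench between the robot and the guide plates. Its working face is the one away from the robot, in the plane x = 0 of its frame (face looks to its +x); y runs along the rail, which spans y = -265 to +315 mm; origin at bench height. Turned by up to 0.1 rad about z.
- set_guide: Screwed-down guide plate (three screw heads on top): white bar 12 mm thick, 16 mm high, fixed. Origin at bench height, centre of its round end by the rail, 12 mm off the rail's face; x axis along the plate, away from the rail, 110 mm to the far round end's centre. Leans 0 to 0.3 rad from square to the rail's +y; measure the corner on its +y side. Either left or right of the hinged one, 270-310 mm apart.
- hinge_post: Fixed pivot of the hinged guide plate, at bench height, on its hinge axis, 12 mm off the rail's face; its x axis is square to the rail (away from it), y along the rail. The corner to use is on the +y side.
- free_guide (a joint): Angle (rad) of the hinged guide plate, same bar as the screwed-down one (110 mm between end centres, 12 mm thick, 16 mm high; no screws along it), about its hinge_post: 0 = square to the rail, positive = leaning towards the rail's +y. Starts at 0.5 to 0.7; stays where it is left (0.08 N m).
- free_guide_tip (a point): Centre of the far round end of the hinged plate, on top, 16 mm up; x axis along the plate.
- bevel: Loose bevel lying flat, 0.27 kg. Origin: under the hub's centre (round, radius 12 mm), where stock and blade are hinged about z. x axis along its wooden stock: 115 mm from hub centre, 24 mm wide, 14 high. Used on the rail with the stock pointing to the rail's +y, hub towards the plate. Home in a corner, the hub centre is 12 mm off the rail's face and 18-19 mm from the plate's pivot, along the rail.
- stock_grip (a point): Top centre of the upright wooden grip on the stock, 72 mm from the hub: 36 mm long (along the stock), 14 mm thick, from 14 to 50 mm above the bench. Free while the lever stands up; the folded lever lies right over it (then take the blade's grip).
- blade (a joint): Bevel angle: 0 = blade square to the stock, positive = wider. Seen from above the blade is clockwise of the stock. Blade: flat dark steel, 24 mm wide, 10 thick, 93 mm from hub centre to the centre of its round end (radius 12). Starts at 0.2 to 0.4, wider than the corner: pushing the hub into the corner swings it closed. Turns with 0.06 N m unlocked, two to three times that locked.
- blade_grip (a point): Top centre of the upright black grip on the blade, 70 mm from the hub: 36 mm long (along the blade), 14 mm thick, 10 to 50 mm above the bench; x axis along the blade, away from the hub.
- lock_lever (a joint): Angle of the steel lock lever: -0.2 to 0 = standing up over the hub (unlocked), 1.57 = folded flat over the stock (locked). Pivot across the stock, on the hub axis, 54 mm up. Swings with 0.03 N m until the last half radian or so, where its cam takes some newtons pressed down on the paddle; stays where it is left.
- lever_tip (a point): End of the lock lever, 84 mm from its pivot; the lever is 8 mm thick, its outer 46 mm a paddle 30 mm wide. Folded, its top is 58 mm above the bench. Under its pivot a round brass clamp disc, 27 mm radius, sits on the hub, 37 to 45 mm up.
- loaf_tin: Bystander: dark steel loaf tin 150 x 90 x 60 mm; origin under its centre.
- bowl: Bystander: steel bowl, 150 mm across, 70 mm high; origin under its centre.
There are look-alikes about, which are no part of the job. Of the things that look like the bevel, the smaller one is meant.

How it is judged:
By the outcome, as a careful person would: the job done as asked, in the order asked, and still so for the second after the job is handed in, with the robot touching nothing.
It also fails if it takes over 72 s, if anything falls off the work surface, if the arm or the gripper's body presses on something with over 40 N, if the wrist force passes 120 N, or if a joint passes its speed limit or range.

### The arm

A 6-joint arm with a two-finger parallel gripper is mounted at the origin on the work surface. World frame = base frame: x ahead of the robot, y to its left, z up, the work surface at z = 0. Lengths are in mm, angles in rad, forces in N, time in s.
With the tool pointing down it reaches from about 400 to 925 mm from the base axis. Payload 12.5 kg.
Tool frame: the origin (TCP) lies between the finger pads; the fingertips stand 14 mm ahead of it and the grasp point (between the pads) lies 5 mm behind it; x points along the fingers, y is the direction in which the jaws open and shut, and the axes are right-handed (so a half turn about x gives the same grasp; the last joint's range is limited). The gripper opens to 95 mm and grips with 3 to 60 N. Pads are 20 mm wide; open, the fingers measure 119 mm over their backs; the gripper's body (75 mm by 180 mm) begins 59 mm behind the grasp point.
Start: joints at [1.018, 0.491, 1.559, -0, 1.092, -0.106], TCP at [270.037, 563.671, 228.661] pointing down, gripper open.
Joint ranges: [-3.1, 3.1], [-0.84, 2.19], [0.05, 2.79], [-1.13, 4.28], [0.06, 2.93], [-2.69, 2.69]. Speed limits (rad/s): [2.22, 2.22, 2.79, 3.14, 3.14, 3.14].

### API

Orientations are given as [roll, pitch, yaw] about the fixed x, y, z axes, in that order (R = Rz(yaw) Ry(pitch) Rx(roll)).
In Python, from cell import env, cams gives the robot as it stands.
- The arm moves only by the tool carry_out, never from a script. Its arguments are lists of equal length, an entry for each row: "grip": the closure, from -1 (fully open) to 1 (shut); "linear": the shift along the tool's x, y, z scaled (see below), a list of three; "turn": the turn about the tool's x scaled (see below). In form: {"grip": [grip, ...], "linear": [[tx, ty, tz], ...], "turn": [turn, ...]}. A call has 1 to 5 rows; each row shifts and turns the commanded pose from where the row before left it, along the tool's axes as they then stand; what a row does not reach is not made up. The controller multiplies each number of a shift by 0.5 m and each number of a turn by 180 degrees. A row lasts 1/10 s, in which the tool goes at most 50 mm and 8.59 degrees, less where a joint would pass 70% of its speed; a pose out of reach is approached as far as the arm can. A call with a number of a shift or a turn outside -1 to 1 is refused whole. A call with a gripper value outside its range is refused whole. The fingers move at their own pace and stop on an object; the grip force is fixed at half the most. Time passes only in rows, so rows that do not move let the fingers close. It gives the time, the measured TCP pose, the force and the opening at its end, in the units of the state.
- env.state(): the state, without advancing time (a new reading comes with each control period).
- cams.read_camera(name): name is "side" or "top" or "wrist"; returns the picture (480x640x3 uint8, blue, green, red); there is no depth.
- cams.camera_info(name): a dict with "fx", "fy", "cx", "cy" (pixels), "view" (4x4, takes a point from world to camera coordinates). Camera axes: x right, y down, z forward; pixel columns grow to the right and rows downward; lengths in mm; the calibration is good to about 2 mm. A picture is of the moment at which its call begins: read the wrist's pose just before it. camera_info takes no time and is no camera call; for the wrist camera it gives the pose at the moment of the call.
- env.job_done(): hands the job in, once; it reports no verdict.
The state is a dict: "t": time; "joints": joint angles; "qvel": joint speeds; "tau": joint torques, N m; "eef_pos": TCP position; "tcp_rot": TCP orientation; "ft_force": force on the tool from outside, world axes, zero at the start; "moment": the same for the moment, N m; "opening": opening from 0.0 (shut) to 1.0 (fully open).
Only numpy, scipy, OpenCV 4.12 (cv2) and the standard library are available. Lean on these libraries where they do the work, as an engineer would, in place of code of your own. Each camera call takes 0.05 s, during which the arm holds its last target. There are 200 camera calls.

## Working session

There is one attempt and no reset: what is moved stays moved. The work goes in short steps, Python scripts to look and compute and a tool call to move; the robot and the scene stay as the last step left them, time stands still between calls to the robot, and variables do not carry over. Pictures are saved under pics/ and viewed, about 8 in all and at most 12, crops included, and the job is handed in when it is done.

Besides the shell and the picture viewer there is one more tool, called after "Emit:" by a JSON object that holds its "op" and its "data", one argument or row to a line. carry_out: Moves the arm, as the interface text tells. Shifts and turns lie within -1 to 1; 1 stands for 0.5 m of shift or 180 degrees of turn. Its arguments: {"type":"object","properties":{"grip":{"type":"array"},"linear":{"type":"array"},"turn":{"type":"array"}},"required":["grip","linear","turn"]}

```bash
mkdir -p pics; ls
python3 - <<'E'
from cell import env,cams
import cv2,numpy as np
s=env.state();print({k:np.round(v,3) for k,v in s.items()})
for n in("top","side"):
    i=cams.camera_info(n);print(n,i["fx"],i["cx"],i["cy"],np.round(i["view"],3).tolist())
    cv2.imwrite(f"pics/{n}0.png",cams.read_camera(n))
E
```

```text
pics
{'t': np.float64(0.0), 'joints': array([ 1.018,  0.492,  1.559, -0.   ,  1.092, -0.106]), 'qvel': array([-0.002, -0.   ,  0.   ,  0.002,  0.   , -0.001]), 'tau': array([-2.0000e-03, -6.1264e+01, -2.5817e+01,  6.9000e-02,  4.8000e-02,
       -0.0000e+00]), 'eef_pos': array([269.914, 563.441, 228.051]), 'tcp_rot': array([-1.659,  1.57 , -2.106]), 'ft_force': array([-0.766,  0.406,  0.091]), 'moment': array([-0.02 , -0.002, -0.005]), 'opening': np.float64(1.003)}
top 608.1811441653863 309.9786933436535 234.9911904728475 [[0.012, -1.0, 0.006, -96.601], [-0.997, -0.013, -0.076, 523.428], [0.076, -0.005, -0.997, 1624.827], [0.0, 0.0, 0.0, 1.0]]
side 584.0690049348223 320.9914179155639 238.88987653871294 [[0.859, -0.512, -0.019, -492.537], [-0.37, -0.594, -0.715, 237.117], [0.355, 0.621, -0.699, 1457.852], [0.0, 0.0, 0.0, 1.0]]
```

View pics/top0.png

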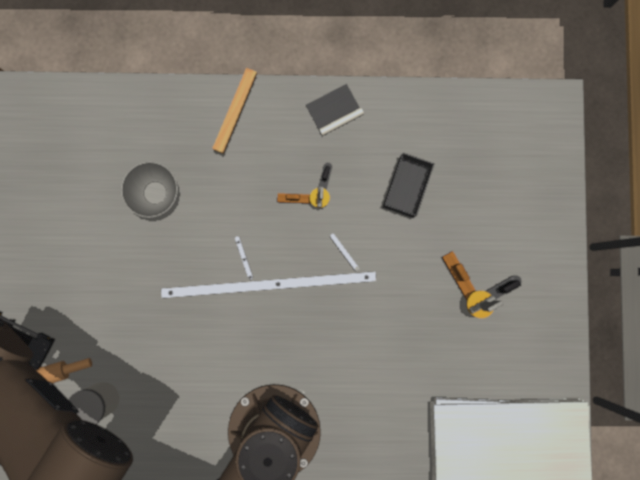

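View pics/side0.png

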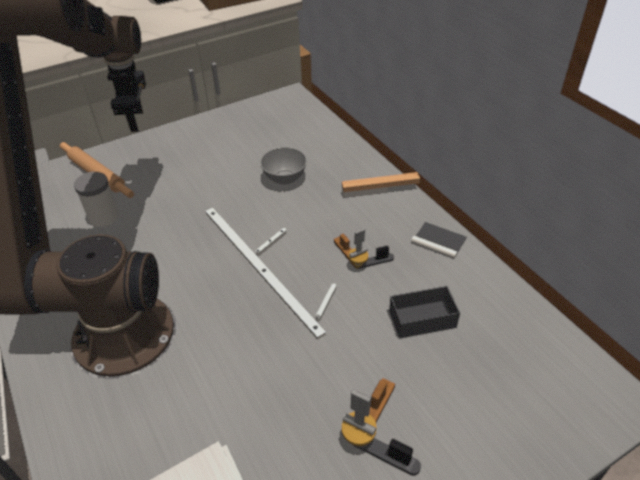

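The top view shows the rail from (163,293) to (375,276). The screwed-down plate is at (245,275) and the hinged one at (357,268). The smaller bevel has its hub at (319,198), stock to the left and blade up; the larger one is a look-alike. The side view agrees. Next I'll get coarse positions and the wrist camera geometry.

```bash
cat > h.py <<'E'
from cell import env,cams
import cv2,numpy as np
from scipy.spatial.transform import Rotation as Ro
def ray(i,px):
    V=np.array(i["view"]);R,t=V[:3,:3],V[:3,3]
    d=np.array([(px[0]-i["cx"])/i["fx"],(px[1]-i["cy"])/i["fy"],1.])
    return -R.T@t, R.T@d
def onz(i,px,z):
    c,d=ray(i,px);return c+d*(z-c[2])/d[2]
def tri(i1,p1,i2,p2):
    c1,d1=ray(i1,p1);c2,d2=ray(i2,p2)
    k=np.linalg.lstsq(np.c_[d1,-d2],c2-c1,rcond=None)[0]
    a,b=c1+k[0]*d1,c2+k[1]*d2
    return (a+b)/2,np.linalg.norm(a-b)
def proj(i,P):
    V=np.array(i["view"]);q=V[:3,:3]@np.asarray(P,float)+V[:3,3]
    return np.array([i["fx"]*q[0]/q[2]+i["cx"],i["fy"]*q[1]/q[2]+i["cy"]])
def rot():
    return Ro.from_euler("xyz",env.state()["tcp_rot"]).as_matrix()
def jaw(R=None):  # world angle of jaw axis (tool y), degrees
    R=rot() if R is None else R
    return np.degrees(np.arctan2(R[1,1],R[0,1]))
def tolin(dw,yaw=0): # world shift mm -> tool units; yaw: world turn (deg) done before
    return Ro.from_euler("z",yaw,degrees=True).apply(np.eye(3)) @ np.zeros(3) if False else (Ro.from_euler("z",yaw,degrees=True).as_matrix()@rot()).T@np.asarray(dw,float)/500
E
python3 - <<'E'
from h import *
i=cams.camera_info("top")
for n,p,z in [("railL",(163,293),14),("railR",(375,276),14),("setroot",(249,277),16),("settip",(238,238),16),("freeroot",(357,268),16),("freetip",(333,236),16),("hub",(319,198),45),("stock end",(279,198),14),("blade end",(327,166),10)]: print(n,onz(i,p,z).round())
# height check hub via side
s=cams.camera_info("side");print("hub tri",tri(i,(319,198),s,(358,258)))
w=cams.camera_info("wrist");V=np.array(w["view"]);st=env.state()
print("wrist",w["fx"],w["cx"],w["cy"]);print("cam pos in tool",rot().T@(-V[:3,:3].T@V[:3,3]-st["eef_pos"]));print("cam axes in tool (rows)",(V[:3,:3]@rot()).round(3))
print("tool R",rot().round(3),"jaw",jaw())
E
```

```text
railL [363. 304.  14.]
railR [ 416. -267.   14.]
setroot [409.  73.  16.]
settip [514. 105.  16.]
freeroot [ 437. -218.   16.]
freetip [ 523. -152.   16.]
hub [ 622. -113.   45.]
stock end [625.  -4.  14.]
blade end [ 716. -134.   10.]
hub tri (array([ 624.22561686, -112.97714215,   30.14547031]), np.float64(0.32398097812929))
wrist 355.5211802260051 324.27003326765276 238.41632724414745
cam pos in tool [-1.55638030e+02 -3.78261930e-02 -7.63184494e+01]
cam axes in tool (rows) [[ 0.     1.     0.   ]
 [-0.271 -0.     0.962]
 [ 0.962 -0.     0.271]]
tool R [[-0.001  0.432  0.902]
 [-0.001  0.902 -0.432]
 [-1.    -0.001 -0.   ]] jaw 64.40113395086917
```

Emit:
{"op": "carry_out", "data": {
  "grip": [-1,-1,-1,-1,-1],
  "linear": [
    [0,0,0],
    [0,0,0],
    [0,0,0],
    [0,0,0],
    [0,0,0]
  ],
  "turn": [0.045,0.045,0.045,0.045,0.045]
}}

```text
t: 0.6
eef_pos: [270.0, 563.5, 228.3]
tcp_rot: [-0.953, 1.57, -2.112]
ft_force: [0.8, 0.7, -0.2]
opening: 0.998
```

Emit:
{"op": "carry_out", "data": {
  "grip": [-1,-1,-1,-1,-1],
  "linear": [
    [0,0,0],
    [0,0,0],
    [0,0,0],
    [0,0.04,0.09],
    [0,0.04,0.09]
  ],
  "turn": [0.045,0.045,0.043,0,0]
}}

```text
t: 1.1
eef_pos: [309.7, 472.8, 227.9]
tcp_rot: [-0.619, 1.57, -2.188]
ft_force: [1.8, -0.5, 0.7]
opening: 0.997
```

Emit:
{"op": "carry_out", "data": {
  "grip": [-1,-1,-1,-1,-1],
  "linear": [
    [0,0.04,0.09],
    [0,0.04,0.09],
    [0,0.04,0.09],
    [0,0.04,0.09],
    [0,0.04,0.09]
  ],
  "turn": [0,0,0,0,0]
}}

```text
t: 1.6
eef_pos: [410.2, 246.7, 228.6]
tcp_rot: [2.915, 1.571, 1.344]
ft_force: [0.5, 0.3, -0.8]
opening: 1.001
```

Emit:
{"op": "carry_out", "data": {
  "grip": [-1,-1,-1,-1,-1],
  "linear": [
    [0,0.04,0.09],
    [0,0.04,0.09],
    [0,0.04,0.09],
    [0,0.04,0.09],
    [0,0.04,0.09]
  ],
  "turn": [0,0,0,0,0]
}}

```text
t: 2.1
eef_pos: [510.0, 21.4, 228.6]
tcp_rot: [-2.509, 1.571, 2.203]
ft_force: [0.4, 0.9, -0.2]
opening: 1.002
```

Emit:
{"op": "carry_out", "data": {
  "grip": [-1,-1],
  "linear": [
    [0,0.04,0.08],
    [0,0,0]
  ],
  "turn": [0,0]
}}

```text
t: 2.3
eef_pos: [531.4, -20.7, 228.1]
tcp_rot: [0.709, 1.57, -0.867]
ft_force: [-0.9, 1.2, 0.9]
opening: 1.003
```

Run:
```python
from h import *
print(env.state()["eef_pos"],jaw())
np.save("w1.npy",cams.camera_info("wrist"),allow_pickle=True)
im=cams.read_camera("wrist");cv2.imwrite("pics/w1.png",im)
```

```text
[531.38620463 -20.65999082 228.1363802 ] -0.28537816241759717
```

View pics/w1.png

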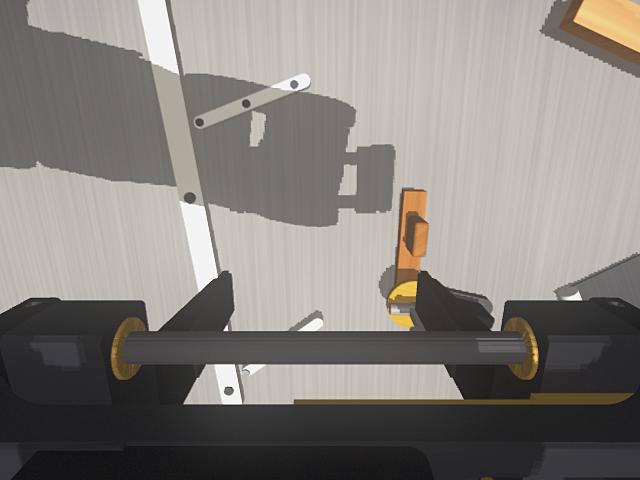

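The wrist view shows the set plate's screws at (199,122), (246,104) and (294,84), and the rail's working face as the right edge of the white strip. The stock runs from (413,190) to (405,280), with the grip top near (420,237). The hinged plate is partly visible at (285,345).

Run:
```python
from h import *
w=np.load("w1.npy",allow_pickle=True).item();im=cv2.imread("pics/w1.png")
g=im.min(2).astype(int)
P=[]
for r in list(range(5,60,5))+list(range(225,270,5)):
    c=np.where(g[r,100:300]>215)[0]
    if len(c): P.append(onz(w,(100+c[-1]+.5,r),14)[:2])
P=np.array(P);vx,vy,x0,y0=cv2.fitLine(P.astype(np.float32),cv2.DIST_HUBER,0,.01,.01).ravel()
if vy<0: vx,vy=-vx,-vy
ang=np.arctan2(-vx,vy);print("rail face theta",ang,"x at y=0",x0-y0*vx/vy,"resid",np.abs((P-[x0,y0])@[vy,-vx]).max())
X=np.array([vy,-vx]);Y=np.array([vx,vy])
for r in (110,90):print(r,im[r,170:330:4].min(1))
for p in [(199,122),(246,104),(294,84)]:
    q=onz(w,p,17)[:2]; print("screw",q.round(1),"off face",((q-[x0,y0])@X).round(1),"along",(q@Y).round(1))
a,b=[onz(w,p,17)[:2] for p in [(199,122),(294,84)]];d=b-a;print("lean",np.arctan2(d@Y,d@X))
hsv=cv2.cvtColor(im,cv2.COLOR_BGR2HSV)
m=cv2.inRange(hsv,(3,110,60),(16,255,255));m[:, :380]=0;m[:150]=0;m[300:]=0;m[:,450:]=0
n,l,s,c=cv2.connectedComponentsWithStats(m);k=1+s[1:,4].argmax();print(s[k],c[k])
sub=hsv[180:285:5,390:440:3];print(sub[:,:,2])
```

```text
rail face theta 0.091691576 x at y=0 403.64923 resid 0.6734525062011077
110 [157 157 156 157 109 107 110 111 111 111 121 162 162 162 160 163 161 162
 165 147  98 106 110 110 111 112 110 112 111 115 116 114 111 115 112 114
 111 113 112 115]
90 [157 159 157 114 108 109 111 113 114 112 113 110 112 109 112 111 112 109
 113 112 112 111 110 155 170 166 166 166 155 208 207 218 135 120 188 188
 184 187 186 189]
screw [409.   71.4] off face 11.9 along 33.7
screw [456.2  87.7] off face 60.4 along 45.6
screw [503.2 105.4] off face 108.8 along 58.9
lean 0.2547365060942551
[ 397  190   32   94 1858] [411.91496233 235.25672766]
[[119 172 196 193 191 200 194 198 195 195 191 191 191 198 189 192 194]
 [119 189 196 193 194 202 196 198 197 194 192 192 192 198 190 193 195]
 [118 188 198 196  81 108  96  98  94  87  93  99 188 199 189 194 196]
 [118 184 196 173  84 225 215 218 219 212 212 221 221 198 189 194 196]
 [116 194 199 157  92 219 216 216 217 208 214 222 216 195 188 194 194]
 [117 194 200 135 111 215 217 215 216 206 216 222 205 194 190 192 192]
 [149 189 199 107 131 215 224 223 222 210 211 223 19
[... 313 characters left out ...]
197  88 226 120  91  91 142 213 203 202 183 195 195 197 199]
 [197 195 192 100 193 118  93  90 156 206 205 207 184 194 194 197 199]
 [195 196 191 130 216 152  93  91 177 211 206 216 192 194 192 197 196]
 [196 202 106 160 216 222 149  91 192 219 219 219 176 196 192 196 192]
 [194 204 101 199 217 220 217 197 198 208 192 198 188 196 194 194 190]
 [193 204  92 228 217 220 216 203 212 216 210 198 192 197 196 195 191]
 [190 115  88 227 218 219 215 203 211 218 197 198 193 200 197 195 192]
 [120 125  92 129 130 129 125 121 118 160 111 158 207 197 196 195 192]
 [119 124  95 128 132 130 124 125 125 103  67  64  64  65 200 195 193]
 [119 122 100 129 123 108 105 107 109  74  66  65  64  64  64  58 207]]
```

Run:
```python
from h import *
w=np.load("w1.npy",allow_pickle=True).item();im=cv2.imread("pics/w1.png")
for p,z in [((415,219),50),((428,220),50),((413,256),50),((426.5,256),50),((403,191),14),((425.5,191),14),((396.5,265),14)]: print(p,onz(w,p,z).round(1))
c=im[170:300,370:500];cv2.imwrite("pics/c1.png",cv2.resize(c,None,fx=4.5,fy=4.5,interpolation=cv2.INTER_CUBIC))
```

```text
(415, 219) [618.7 -19.6  50. ]
(428, 220) [631.2 -20.7  50. ]
(413, 256) [619.1 -57.1  50. ]
(426.5, 256) [632.5 -57.2  50. ]
(403, 191) [613.6   2.1  14. ]
(425.5, 191) [637.   2.  14.]
(396.5, 265) [610.9 -79.7  14. ]
```

View pics/c1.png

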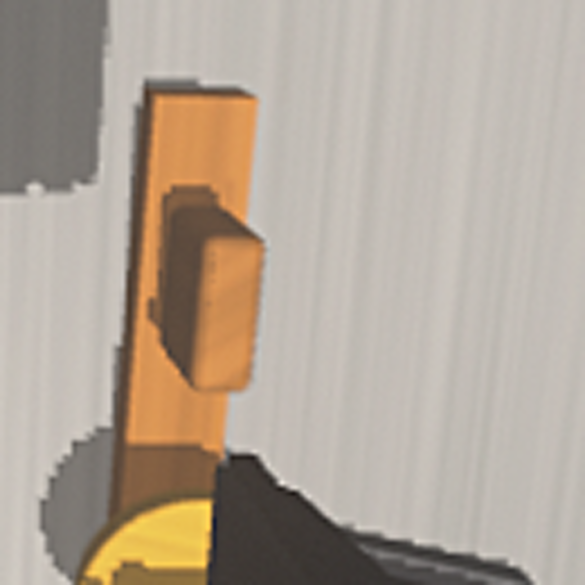

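The crop shows the grip-top corners at about (415.6,222.4), (428.9,222.9), (412.7,256.2) and (424.9,256.7) in full-frame pixels. The stock end is at (414,191). I'll hover above the grip to check its height from a second view.

Emit:
{"op": "carry_out", "data": {
  "grip": [-1,-1,-1,-1,-1],
  "linear": [
    [0,0.094,0.019],
    [0,0.094,0.019],
    [0.09,0,0],
    [0.09,0,0],
    [0,0,0]
  ],
  "turn": [0.007,0,0,0,0]
}}

```text
t: 2.85
eef_pos: [620.5, -35.1, 133.4]
tcp_rot: [-1.727, 1.561, 2.964]
ft_force: [-0.7, 0.1, -0.4]
opening: 1.0
```

Run:
```python
from h import *
print(env.state()["eef_pos"],jaw())
w2=cams.camera_info("wrist");np.save("w2.npy",w2,allow_pickle=True)
im=cams.read_camera("wrist");cv2.imwrite("pics/w2.png",im)
print("expect",[proj(w2,(x,y,50)).round() for x,y in((618.5,-22),(632,-22),(632,-57),(618.5,-57))])
```

```text
[620.47249146 -35.07101373 133.40772293] -1.244271935405125
expect [array([322., 233.]), array([341., 233.]), array([342., 280.]), array([323., 280.])]
```

View pics/w2.png

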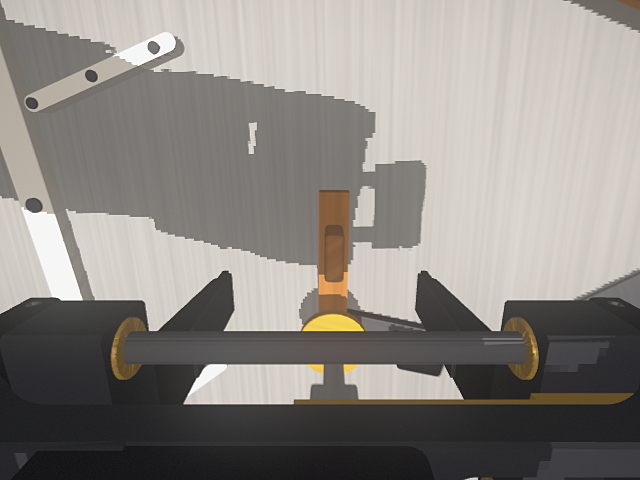

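The second view shows the grip top spanning columns 325–344 and rows 234–282, with the stock end at (334,191) and the hub disc centred near (333,343).

Run:
```python
from h import *
a,b=[np.load(f"w{k}.npy",allow_pickle=True).item() for k in(1,2)]
print(tri(a,(420.5,239.5),b,(334.5,258)),tri(a,(418.8,256.4),b,(334.5,282)))
print("grip",onz(b,(334.5,258),50),"end",onz(b,(334,191.5),14),"hub",onz(b,(333,343),45))
for p in [(32,103),(91.5,76),(153.5,47.5)]:print("screw",onz(b,p,17))
im=cv2.imread("pics/w2.png");print(im[245:265:5,318:352].min(2))
```

```text
(array([626.97650367, -42.04665924,  44.51899225]), np.float64(0.6167139049325705)) (array([626.55326126, -60.06506114,  45.00162148]), np.float64(1.6024315382561003))
grip [626.97133405 -40.49288375  50.        ] end [627.77206996   1.57640267  14.        ] hub [ 624.87748123 -111.90495406   45.        ]
screw [409.96196965  70.67129486  17.        ]
screw [456.96286224  87.57013447  17.        ]
screw [503.93758429 104.67529012  17.        ]
[[105  66  62  64  64  65  62  59  61  62  61  63  64  65  64  65  66  65
   67  64  65  64  66  63  63  61  62  66  65  67  93 119 118 116]
 [106  68  64  64  65  65  62  61  62  64  63  65  65  64  66  65  62  64
   66  62  63  64  64  64  64  63  63  66  65  69  96 123 117 114]
 [106  67  64  66  65  66  62  60  63  64  62  65  65  63  63  64  65  65
   64  66  63  65  64  64  63  61  64  69  66  70 103 122 118 115]
 [106  63  65  66  67  65  62  60  62  65  64  66  64  65  66  65  66  67
   65  65  67  66  64  65  63  63  66  67  67  73 108 118 135 196]]
```

Emit:
{"op": "carry_out", "data": {
  "grip": [-1,-1,-1,1,1],
  "linear": [
    [0,0.013,0.011],
    [0.095,0,0],
    [0.095,0,0],
    [0,0,0],
    [0,0,0]
  ],
  "turn": [0,0,0,0,0]
}}

```text
t: 3.4
eef_pos: [631.0, -42.4, 46.0]
tcp_rot: [1.469, 1.569, -0.125]
ft_force: [-0.1, -0.1, 0.1]
opening: 0.883
```

Emit:
{"op": "carry_out", "data": {
  "grip": [1,1,1,1,1],
  "linear": [
    [0,0,0],
    [0,0,0],
    [0,0,0],
    [0,0,0],
    [0,0,0]
  ],
  "turn": [0,0,0,0,0]
}}

```text
t: 3.9
eef_pos: [629.9, -42.2, 44.1]
tcp_rot: [1.548, 1.57, -0.046]
ft_force: [0.4, -0.2, -0.3]
opening: 0.468
```

Emit:
{"op": "carry_out", "data": {
  "grip": [1,1,1,1,1],
  "linear": [
    [0.014,0,0],
    [0,0,0],
    [0,0,0],
    [0,0,0],
    [0,0,0]
  ],
  "turn": [0,0,0,0,0]
}}

```text
t: 4.4
eef_pos: [629.6, -42.2, 36.4]
tcp_rot: [-2.008, 1.57, 2.681]
ft_force: [-0.3, 0.1, -1.5]
opening: 0.147
```

Emit:
{"op": "carry_out", "data": {
  "grip": [1,1],
  "linear": [
    [0,0,0],
    [0,0,0]
  ],
  "turn": [0,0]
}}

```text
t: 4.6
eef_pos: [629.7, -42.2, 36.5]
tcp_rot: [-2.277, 1.571, 2.413]
ft_force: [0.1, 0.0, -2.3]
opening: 0.147
```

Run:
```python
from h import *
s=env.state();print(s["eef_pos"],jaw(),s["opening"],s["ft_force"])
X=np.array([np.cos(.0917),np.sin(.0917)]);Y=np.array([-X[1],X[0]])
p=np.array([409.5,71.])  # pivot
o=p-12*X
for dy,n in((130,"pre"),(20,"home")):
    g=o+12*X+(dy+72)*Y;print(n,"hub",o+12*X+dy*Y,"grip",g)
```

```text
[629.72495722 -42.21977599  36.54056358] -1.3005602590504746 0.14668842309660457 [ 0.09838801  0.03919358 -2.34018679]
pre hub [397.59570004 200.45380505] grip [391.00254929 272.15129708]
home hub [407.66856924  90.91597001] grip [401.07541849 162.61346204]
```

Emit:
{"op": "carry_out", "data": {
  "grip": [1,1,1,1,1],
  "linear": [
    [-0.05,0,0],
    [0,0,0],
    [0,-0.0507,-0.077],
    [0,-0.0507,-0.077],
    [0,-0.0507,-0.077]
  ],
  "turn": [0,-0.0364,0,0,0]
}}

```text
t: 5.1
eef_pos: [542.3, 66.6, 61.7]
tcp_rot: [2.107, 1.571, 0.627]
ft_force: [0.8, 1.1, -2.7]
opening: 0.149
```

Emit:
{"op": "carry_out", "data": {
  "grip": [1,1,1,1,1],
  "linear": [
    [0,-0.0507,-0.077],
    [0,-0.0507,-0.077],
    [0,-0.0507,-0.077],
    [0,-0.0507,-0.077],
    [0,-0.0507,-0.077]
  ],
  "turn": [0,0,0,0,0]
}}

```text
t: 5.6
eef_pos: [398.6, 247.1, 61.9]
tcp_rot: [1.978, 1.57, 0.499]
ft_force: [0.7, 1.0, -2.2]
opening: 0.147
```

Emit:
{"op": "carry_out", "data": {
  "grip": [1,1,1],
  "linear": [
    [0,0,0],
    [0,0,0],
    [0,0,0]
  ],
  "turn": [0,0,0]
}}

```text
t: 5.9
eef_pos: [400.3, 245.6, 61.8]
tcp_rot: [1.889, 1.57, 0.409]
ft_force: [-0.2, -0.7, -2.3]
opening: 0.145
```

Run:
```python
from h import *
s=env.state();print(s["eef_pos"],jaw(),s["opening"],s["ft_force"],s["moment"])
np.save("w3.npy",cams.camera_info("wrist"),allow_pickle=True)
cv2.imwrite("pics/w3.png",cams.read_camera("wrist"));t=cams.read_camera("top");cv2.imwrite("pics/t3.png",cv2.resize(t[150:310,130:290],None,fx=4,fy=4,interpolation=cv2.INTER_CUBIC)[:600])
```

```text
[400.31866787 245.63613678  61.77001617] 5.232269162892099 0.14528284237623865 [-0.20979347 -0.65840494 -2.28444601] [ 0.03883884  0.10383814 -0.07474109]
```

View pics/w3.png

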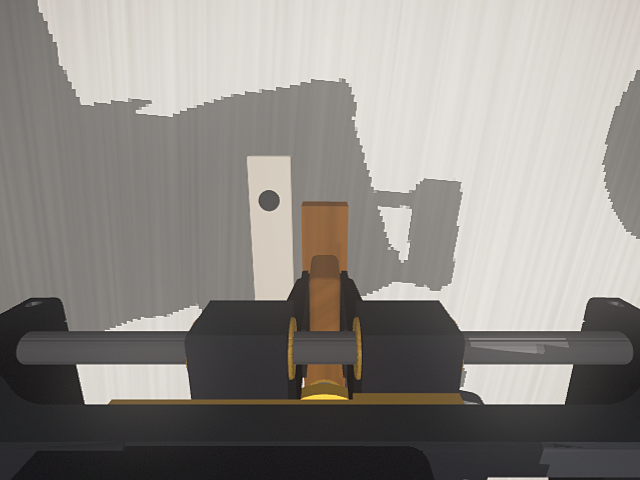

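The bevel is held level, with the stock (302–348,205) parallel to the rail (247–291,157). I'll lower it and approach the rail, watching the force.

Emit:
{"op": "carry_out", "data": {
  "grip": [1,1,1],
  "linear": [
    [0.05,0,0],
    [0,0,0],
    [0,0,0]
  ],
  "turn": [0,0,0]
}}

```text
t: 6.3
eef_pos: [400.0, 245.2, 36.4]
tcp_rot: [-1.282, 1.57, -2.763]
ft_force: [0.7, -0.1, -2.7]
opening: 0.145
```

Emit:
{"op": "carry_out", "data": {
  "grip": [1,1,1],
  "linear": [
    [0,-0.008,0],
    [0,0,0],
    [0,0,0]
  ],
  "turn": [0,0,0]
}}

```text
t: 6.6
eef_pos: [395.6, 245.5, 36.9]
tcp_rot: [2.068, 1.57, 0.589]
ft_force: [0.1, -0.3, -1.9]
opening: 0.143
```

Emit:
{"op": "carry_out", "data": {
  "grip": [1,1,1],
  "linear": [
    [0,-0.003,0],
    [0,0,0],
    [0,0,0]
  ],
  "turn": [0,0,0]
}}

```text
t: 6.9
eef_pos: [394.1, 245.5, 36.7]
tcp_rot: [2.447, 1.571, 0.968]
ft_force: [-0.2, 0.1, -2.2]
opening: 0.146
```

Emit:
{"op": "carry_out", "data": {
  "grip": [1,1,1],
  "linear": [
    [0.002,-0.003,0],
    [0,0,0],
    [0,0,0]
  ],
  "turn": [0,0,0]
}}

```text
t: 7.2
eef_pos: [393.2, 245.5, 35.7]
tcp_rot: [1.936, 1.569, 0.457]
ft_force: [3.5, 0.6, -3.0]
opening: 0.15
```

Emit:
{"op": "carry_out", "data": {
  "grip": [1,1,1],
  "linear": [
    [0.002,-0.002,0],
    [0,0,0],
    [0,0,0]
  ],
  "turn": [0,0,0]
}}

```text
t: 7.5
eef_pos: [393.2, 245.7, 35.0]
tcp_rot: [1.878, 1.567, 0.399]
ft_force: [7.5, 0.7, -1.9]
opening: 0.145
```

Run:
```python
from h import *
s=env.state();print(s["eef_pos"],jaw(),s["opening"],s["ft_force"],s["moment"])
```

```text
[393.1592527 245.6738273  35.005409 ] 5.252386526802578 0.1446428562470243 [ 7.48765126  0.73153034 -1.8500873 ] [ 0.01383721 -1.30723651  0.01975619]
```

Emit:
{"op": "carry_out", "data": {
  "grip": [1,1,1,1,1],
  "linear": [
    [0.001,0,0.03],
    [0,0,0.03],
    [0,0,0.03],
    [0,0,0.03],
    [0,0,0.03]
  ],
  "turn": [0,0,0,0,0]
}}

```text
t: 8.0
eef_pos: [400.0, 171.0, 34.9]
tcp_rot: [1.857, 1.566, 0.378]
ft_force: [3.4, 11.9, 7.6]
opening: 0.146
```

Emit:
{"op": "carry_out", "data": {
  "grip": [1,1,1],
  "linear": [
    [0,0,0.01],
    [0,0,0],
    [0,0,0]
  ],
  "turn": [0,0,0]
}}

```text
t: 8.3
eef_pos: [400.5, 165.3, 34.9]
tcp_rot: [1.629, 1.567, 0.15]
ft_force: [6.3, -9.0, 9.7]
opening: 0.143
```

Emit:
{"op": "carry_out", "data": {
  "grip": [1,1,1],
  "linear": [
    [0,0,0.006],
    [0,0,0],
    [0,0,0]
  ],
  "turn": [0,0,0]
}}

```text
t: 8.6
eef_pos: [400.7, 162.9, 34.9]
tcp_rot: [1.746, 1.567, 0.266]
ft_force: [4.7, 2.3, 9.4]
opening: 0.146
```

Emit:
{"op": "carry_out", "data": {
  "grip": [1,1,1],
  "linear": [
    [-0.001,0,0.003],
    [0,0,0],
    [0,0,0]
  ],
  "turn": [0,0,0]
}}

```text
t: 8.9
eef_pos: [400.9, 161.5, 35.1]
tcp_rot: [1.753, 1.567, 0.274]
ft_force: [5.2, 2.2, 2.0]
opening: 0.141
```

Emit:
{"op": "carry_out", "data": {
  "grip": [1,1,1],
  "linear": [
    [0,0,0.003],
    [0,0,0],
    [0,0,0]
  ],
  "turn": [0,0,0]
}}

```text
t: 9.2
eef_pos: [401.0, 160.3, 35.0]
tcp_rot: [1.814, 1.567, 0.335]
ft_force: [4.0, 8.1, 1.6]
opening: 0.147
```

Emit:
{"op": "carry_out", "data": {
  "grip": [1,1,1],
  "linear": [
    [0,0,0.003],
    [0,0,0],
    [0,0,0]
  ],
  "turn": [0,0,0]
}}

```text
t: 9.5
eef_pos: [401.0, 159.9, 35.3]
tcp_rot: [1.978, 1.566, 0.498]
ft_force: [0.5, 26.4, 4.8]
opening: 0.141
```

Emit:
{"op": "carry_out", "data": {
  "grip": [1,1,1],
  "linear": [
    [0,-0.001,-0.002],
    [0,0,0],
    [0,0,0]
  ],
  "turn": [0,0,0]
}}

```text
t: 9.8
eef_pos: [401.0, 160.1, 35.2]
tcp_rot: [1.835, 1.566, 0.356]
ft_force: [5.6, 13.9, 1.4]
opening: 0.143
```

Emit:
{"op": "carry_out", "data": {
  "grip": [0.2,0.2,0.2,0.2,0.2],
  "linear": [
    [0,0,0],
    [0,0,0],
    [0,0,0],
    [0,0,0],
    [-0.03,0,0]
  ],
  "turn": [0,0,0,0,0]
}}

```text
t: 10.3
eef_pos: [398.3, 158.7, 48.7]
tcp_rot: [-1.455, 1.568, -2.935]
ft_force: [0.2, -1.2, 0.3]
opening: 0.398
```

Emit:
{"op": "carry_out", "data": {
  "grip": [0.2,0.2,0.2,0.2,0.2],
  "linear": [
    [-0.08,0,0],
    [-0.09,0,-0.0],
    [-0.09,0,0],
    [0,0,0],
    [0,0,0]
  ],
  "turn": [0,0,0,0,0]
}}

```text
t: 10.8
eef_pos: [399.0, 158.9, 180.2]
tcp_rot: [1.721, 1.569, 0.242]
ft_force: [0.1, 1.2, -0.2]
opening: 0.402
```

Run:
```python
from h import *
s=env.state();print(s["eef_pos"],jaw(),s["opening"],s["ft_force"])
np.save("w4.npy",cams.camera_info("wrist"),allow_pickle=True)
cv2.imwrite("pics/w4.png",cams.read_camera("wrist"))
```

```text
[399.0030053  158.90529541 180.19582098] 5.2475548661566505 0.4017832886420988 [ 0.10688425  1.15347393 -0.22656702]
```

View pics/w4.png

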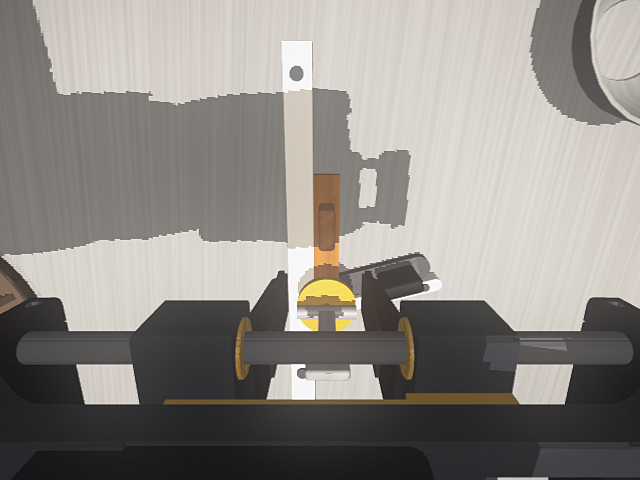

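The view shows the stock flush along the rail (column 313) and the blade lying along the set plate near (400,270)–(435,285). The lever stands over the hub at (328,310–375). Now I'll fold the lever with shut fingers.

Emit:
{"op": "carry_out", "data": {
  "grip": [1,1,1,1,1],
  "linear": [
    [0,0.004,0.08],
    [0,0,0.08],
    [0,0,0.079],
    [0,0,0],
    [0.058,0,0]
  ],
  "turn": [0,0,0,0,0]
}}

```text
t: 11.35
eef_pos: [412.9, 39.3, 150.9]
tcp_rot: [1.475, 1.568, -0.006]
ft_force: [1.6, 1.2, -1.1]
opening: 0.038
```

Emit:
{"op": "carry_out", "data": {
  "grip": [1,1,1],
  "linear": [
    [0.058,0,0],
    [0,0,0],
    [0,0,0]
  ],
  "turn": [0,0,0]
}}

```text
t: 11.65
eef_pos: [411.5, 40.5, 121.1]
tcp_rot: [-1.76, 1.568, 3.044]
ft_force: [0.0, -0.0, -0.4]
opening: 0.006
```

Run:
```python
from h import *
s=env.state();p=s["eef_pos"];d=p[:2]-[407.4,90.1]
X=np.array([np.cos(.0917),np.sin(.0917)]);Y=np.array([-X[1],X[0]])
print(p,"X,Y rel hub",d@X,d@Y,s["opening"],s["ft_force"],jaw(),s["joints"].round(2))
np.save("w5.npy",cams.camera_info("wrist"),allow_pickle=True)
cv2.imwrite("pics/w5.png",cams.read_camera("wrist"))
```

```text
[411.51240168  40.54988485 121.09480631] X,Y rel hub -0.44225683632050306 -49.71850931130343 0.006176586585861542 [ 0.00935792 -0.04078431 -0.38450976] 5.270622824164998 [-0.06  0.37  2.17  0.    0.6  -0.15]
```

View pics/w5.png

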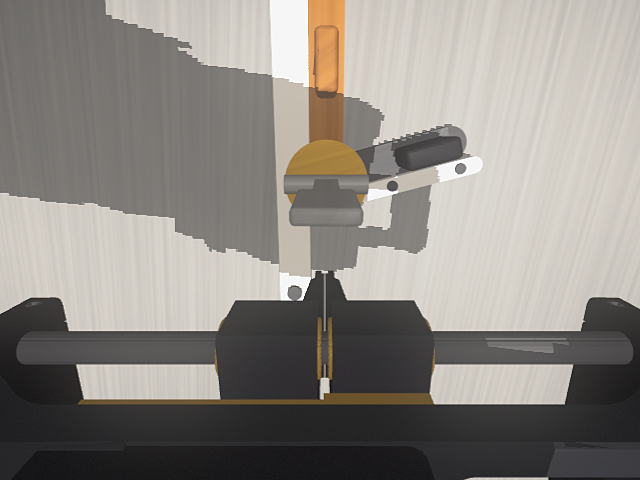

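This clear view shows the blade flush along the set plate, the stock flush on the rail, and the lever (326,200) centred ahead of the fingertips (326,275).

Emit:
{"op": "carry_out", "data": {
  "grip": [1,1,1,1,1],
  "linear": [
    [0,0.001,-0.035],
    [0,0,-0.035],
    [0,0,-0.035],
    [0,0,-0.035],
    [0,0,-0.032]
  ],
  "turn": [0,0,0,0,0]
}}

```text
t: 12.2
eef_pos: [404.9, 126.9, 122.8]
tcp_rot: [1.647, 1.569, 0.168]
ft_force: [-0.9, -0.2, -1.1]
opening: 0.002
```

Emit:
{"op": "carry_out", "data": {
  "grip": [1,1,1,1,1],
  "linear": [
    [0.006,0,-0.02],
    [0.014,0,-0.01],
    [0.014,0,-0.01],
    [0.015,0,-0.007],
    [0,0,0]
  ],
  "turn": [0,0,0,0,0]
}}

```text
t: 12.7
eef_pos: [402.1, 149.2, 96.1]
tcp_rot: [-1.492, 1.569, -2.971]
ft_force: [0.1, 0.1, -0.3]
opening: 0.005
```

Emit:
{"op": "carry_out", "data": {
  "grip": [1,1,1,1],
  "linear": [
    [0.015,0,-0.007],
    [0.013,0,-0.002],
    [0,0,0],
    [0,0,0]
  ],
  "turn": [0,0,0,0]
}}

```text
t: 13.1
eef_pos: [402.0, 153.7, 82.9]
tcp_rot: [-1.556, 1.57, -3.035]
ft_force: [-0.1, 1.0, 0.1]
opening: 0.005
```

Emit:
{"op": "carry_out", "data": {
  "grip": [1,1,1],
  "linear": [
    [0.012,0,-0.002],
    [0,0,0],
    [0,0,0]
  ],
  "turn": [0,0,0]
}}

```text
t: 13.4
eef_pos: [401.9, 154.7, 77.0]
tcp_rot: [-1.686, 1.571, 3.118]
ft_force: [-0.0, 0.2, -0.4]
opening: 0.005
```

Emit:
{"op": "carry_out", "data": {
  "grip": [1,1,1],
  "linear": [
    [0.01,0,0],
    [0,0,0],
    [0,0,0]
  ],
  "turn": [0,0,0]
}}

```text
t: 13.7
eef_pos: [402.2, 154.8, 72.2]
tcp_rot: [1.782, 1.57, 0.303]
ft_force: [0.1, 1.0, 3.7]
opening: 0.003
```

Emit:
{"op": "carry_out", "data": {
  "grip": [1,1,1],
  "linear": [
    [0.006,0,0],
    [0,0,0],
    [0,0,0]
  ],
  "turn": [0,0,0]
}}

```text
t: 14.0
eef_pos: [402.4, 154.9, 70.8]
tcp_rot: [1.702, 1.568, 0.224]
ft_force: [-5.9, -2.4, 40.3]
opening: 0.005
```

Emit:
{"op": "carry_out", "data": {
  "grip": [1,1,1,0,0],
  "linear": [
    [-0.02,0,0],
    [-0.09,0,0],
    [-0.07,0,0],
    [0,0.0667,0.0473],
    [0,0.0667,0.0473]
  ],
  "turn": [0,0,0,0,0]
}}

```text
t: 14.5
eef_pos: [473.7, 113.6, 160.6]
tcp_rot: [1.601, 1.568, 0.124]
ft_force: [0.6, 1.1, -0.4]
opening: 0.123
```

Emit:
{"op": "carry_out", "data": {
  "grip": [0,0,0,0,0],
  "linear": [
    [0,0,0],
    [0,0,0],
    [0,0,0],
    [0,0,0],
    [0,0,0]
  ],
  "turn": [0.0466,0.0466,0.0466,0.0466,0.0466]
}}

```text
t: 15.0
eef_pos: [472.6, 113.7, 158.8]
tcp_rot: [-0.973, 1.57, 3.093]
ft_force: [-0.4, -0.6, 0.9]
opening: 0.486
```

Emit:
{"op": "carry_out", "data": {
  "grip": [0,0,0,0,0],
  "linear": [
    [0,0,0],
    [0,0,0],
    [0,0,0],
    [0,0,0],
    [0,0,0]
  ],
  "turn": [0.0466,0.0466,0.0466,0.0466,0]
}}

```text
t: 15.5
eef_pos: [472.7, 113.7, 158.9]
tcp_rot: [-0.566, 1.571, 2.918]
ft_force: [-0.9, -0.6, 0.6]
opening: 0.501
```

Run:
```python
from h import *
s=env.state();print(s["eef_pos"],s["opening"],s["ft_force"],jaw(),s["joints"].round(2))
w=cams.camera_info("wrist");np.save("w6.npy",w,allow_pickle=True)
cv2.imwrite("pics/w6.png",cams.read_camera("wrist"))
print("grip expect px",proj(w,(473.2,113.9,50)))
a=np.load("w5.npy",allow_pickle=True).item();print("grip w5",onz(a,(430,151),50))
```

```text
[472.65295964 113.71043333 158.90089929] 0.500742981355464 [-0.91120764 -0.57750158  0.60900091] -70.36997184420848 [0.1  0.39 1.97 0.   0.78 1.33]
grip expect px [324.04586611 240.14250677]
grip w5 [470.35377549 115.03558691  50.        ]
```

View pics/w6.png

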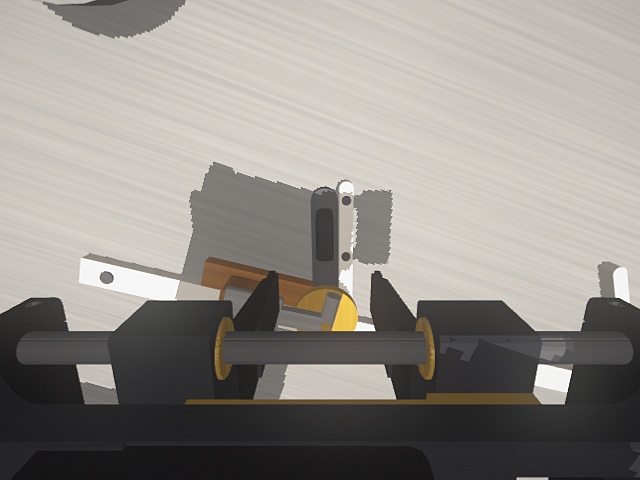

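The lever is folded flat over the stock. The blade (312–338,190–290) lies along the plate, and its grip top at about (324.5,237) is centred between the jaws.

Run:
```python
from h import *
a,b=[np.load(f"w{k}.npy",allow_pickle=True).item() for k in(5,6)]
print(tri(a,(430,151),b,(324.5,237)))
im=cv2.imread("pics/w6.png").max(2);print(im[225:256:10,308:345])
```

```text
(array([473.13860356, 114.25554337,  40.69442838]), np.float64(1.434998146075983))
[[128 129 124  88  81  83  81  70  56  60  62  63  63  63  65  63  64  65
   63  64  64  65  63  62  61  69  89  85  82  86 120 174 195 192 190 191
  189]
 [123 125 122  98  80  82  83  79  55  60  60  61  61  61  61  61  64  62
   61  61  61  63  65  60  62  70  88  83  82  84 119 173 196 190 190 190
  190]
 [126 127 126 113  77  80  84  78  53  60  59  59  60  60  62  60  61  60
   62  63  60  61  60  62  60  66  88  84  83  82 116 179 192 189 189 189
  189]
 [125 123 126 122  76  79  80  81  58  57  58  60  60  60  61  60  60  61
   62  62  63  62  61  63  60  65  88  84  81  80 116 185 193 145  70  82
   86]]
```

Emit:
{"op": "carry_out", "data": {
  "grip": [0,0,0,0,0],
  "linear": [
    [0.08,0,0],
    [0.08,0,0],
    [0.08,0,0],
    [0,0,0],
    [0,0,0]
  ],
  "turn": [0,0,0,0,0]
}}

```text
t: 16.05
eef_pos: [472.7, 113.7, 39.4]
tcp_rot: [-0.31, 1.569, -3.104]
ft_force: [0.1, 0.6, -0.7]
opening: 0.5
```

Emit:
{"op": "carry_out", "data": {
  "grip": [1,1,1,1,1],
  "linear": [
    [0.004,0,0],
    [0,0,0],
    [0,0,0],
    [0,0,0],
    [0,0,0]
  ],
  "turn": [0,0,0,0,0]
}}

```text
t: 16.55
eef_pos: [473.0, 113.7, 37.6]
tcp_rot: [2.918, 1.57, 0.122]
ft_force: [0.3, -0.8, 6.3]
opening: 0.149
```

Emit:
{"op": "carry_out", "data": {
  "grip": [1,1],
  "linear": [
    [0,0,0],
    [0,0,0]
  ],
  "turn": [0,0]
}}

```text
t: 16.75
eef_pos: [473.0, 113.7, 37.6]
tcp_rot: [2.774, 1.57, -0.022]
ft_force: [0.1, -0.3, 7.1]
opening: 0.146
```

Run:
```python
from h import *
s=env.state();print(s["eef_pos"],s["opening"],s["ft_force"],s["moment"],jaw())
np.save("w7.npy",cams.camera_info("wrist"),allow_pickle=True);im=cams.read_camera("wrist");cv2.imwrite("pics/w7.png",im)
# hinged plate from top view, background-free of arm
i=cams.camera_info("top");t=cams.read_camera("top");cv2.imwrite("pics/t7.png",t)
m=cv2.inRange(t,(165,165,165),(255,255,255));m[:225]=0;m[272:]=0;m[:,:325]=0;m[:,372:]=0
X=np.array([np.cos(.0917),np.sin(.0917)]);Y=np.array([-X[1],X[0]])
n,l,st,c=cv2.connectedComponentsWithStats(m)
for k in range(1,n):
    if st[k,4]<15: continue
    ys,xs=np.where(l==k);P=np.array([onz(i,(x,y),16)[:2] for x,y in zip(xs,ys)])
    q=np.c_[(P-[403.65,0])@X,P@Y];print(st[k],"off",np.percentile(q[:,0],[0,100]).round(),"along",np.percentile(q[:,1],[0,100]).round())
    f=cv2.fitLine(q.astype(np.float32),2,0,.01,.01).ravel();print("lean",np.arctan(f[1]/f[0]),"along at off=12",f[3]+(12-f[2])*f[1]/f[0])
```

```text
[472.96643615 113.73614062  37.62946649] 0.1456677891682903 [ 0.13370209 -0.30675999  7.08260864] [-0.1598367   0.31030381  0.32975616] -70.19434960624423
[330 233  29  37 247] off [ 11. 113.] along [-260. -192.]
lean 0.55857134 along at off=12 -257.35815
```

Emit:
{"op": "carry_out", "data": {
  "grip": [1,1,1,1,1],
  "linear": [
    [-0.03,0,0],
    [-0.034,0,0],
    [0,0,0],
    [0,0.0918,0.0205],
    [0,0.0918,0.0205]
  ],
  "turn": [0,0,0,0,0]
}}

```text
t: 17.35
eef_pos: [484.3, 20.2, 68.6]
tcp_rot: [-1.96, 1.571, 1.529]
ft_force: [1.4, -0.4, -3.3]
opening: 0.149
```

Emit:
{"op": "carry_out", "data": {
  "grip": [1,1,1,1,1],
  "linear": [
    [0,0.0918,0.0205],
    [0,0.0918,0.0205],
    [0,0.0918,0.0205],
    [0,0,0],
    [0,0,0]
  ],
  "turn": [0,0,0,0,0]
}}

```text
t: 17.85
eef_pos: [501.6, -120.4, 68.2]
tcp_rot: [-0.842, 1.57, 2.642]
ft_force: [0.1, 0.2, -2.1]
opening: 0.147
```

Run:
```python
from h import *
s=env.state();print(s["eef_pos"],s["opening"],s["ft_force"],s["moment"],jaw())
w=cams.camera_info("wrist");np.save("w8.npy",w,allow_pickle=True);im=cams.read_camera("wrist");cv2.imwrite("pics/w8.png",im)
cv2.imwrite("pics/s8.png",cams.read_camera("side"))
```

```text
[ 501.55145306 -120.38316456   68.1845925 ] 0.1472038035398954 [ 0.08113296  0.24086867 -2.05480787] [-0.06722493  0.04176494 -0.00539702] -70.37847299233384
```

View pics/w8.png

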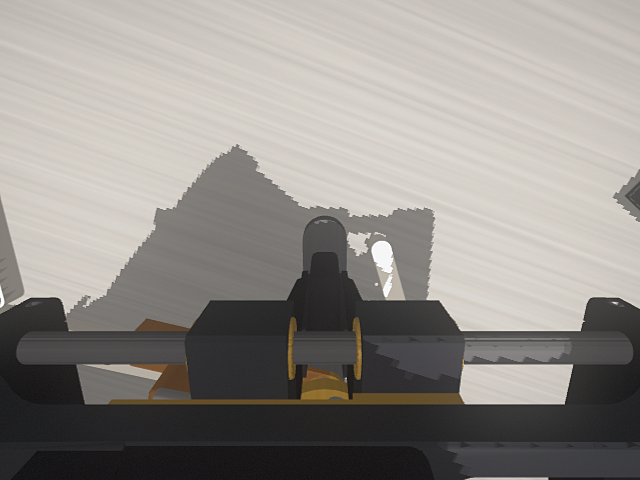

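The carried blade end is at (325,225), about 25 mm clear of the hinged plate's tip at (381,245). I'll lower it and approach the rail.

Emit:
{"op": "carry_out", "data": {
  "grip": [1,1,1,1],
  "linear": [
    [0.04,0,0],
    [0.023,0,0],
    [0,0,0],
    [0,0,0]
  ],
  "turn": [0,0,0,0]
}}

```text
t: 18.35
eef_pos: [501.9, -118.6, 37.2]
tcp_rot: [-0.793, 1.57, 2.695]
ft_force: [-0.0, -0.8, -2.6]
opening: 0.147
```

Emit:
{"op": "carry_out", "data": {
  "grip": [1,1,1],
  "linear": [
    [0,-0.0025,0.0097],
    [0,0,0],
    [0,0,0]
  ],
  "turn": [0,0,0]
}}

```text
t: 18.65
eef_pos: [497.0, -120.0, 37.8]
tcp_rot: [2.858, 1.571, 0.061]
ft_force: [0.5, -0.2, -3.1]
opening: 0.144
```

Emit:
{"op": "carry_out", "data": {
  "grip": [1,1,1],
  "linear": [
    [0,-0.0005,0.002],
    [0,0,0],
    [0,0,0]
  ],
  "turn": [0,0,0]
}}

```text
t: 18.95
eef_pos: [496.1, -120.2, 37.7]
tcp_rot: [3.094, 1.571, 0.297]
ft_force: [-1.1, -0.1, -2.2]
opening: 0.145
```

```bash
cat >> h.py <<'E'
def st():
    s=env.state();p=s["eef_pos"];X=np.array([np.cos(.0917),np.sin(.0917)]);Y=np.array([-X[1],X[0]])
    f=s["ft_force"];print("t",s["t"],"off",((p[:2]-[403.65,0])@X).round(2),"along",(p[:2]@Y).round(2),"z",p[2].round(1),"fX,fY,fz",(f[:2]@X).round(1),(f[:2]@Y).round(1),f[2].round(1),"m",s["moment"].round(2),"jaw",jaw().round(2),"op",s["opening"].round(3))
E
python3 -c "
from h import *;st()"
```

```text
Traceback (most recent call last):
  File "h.py", line 27, in st
    f=s["ft_force"];print("t",s["t"],"off",((p[:2]-[403.65,0])@X).round(2),"along",(p[:2]@Y).round(2),"z",p[2].round(1),"fX,fY,fz",(f[:2]@X).round(1),(f[:2]@Y).round(1),f[2].round(1),"m",s["moment"].round(2),"jaw",jaw().round(2),"op",s["opening"].round(3))
                                                                                                                                                                                                                                          ^^^^^^^^^^^^^^^^^^
AttributeError: 'float' object has no attribute 'round'
```

Emit:
{"op": "carry_out", "data": {
  "grip": [1,1,1],
  "linear": [
    [0.002,-0.0005,0.002],
    [0,0,0],
    [0,0,0]
  ],
  "turn": [0,0,0]
}}

```text
t: 19.25
eef_pos: [495.0, -120.2, 36.6]
tcp_rot: [-1.581, 1.571, 1.905]
ft_force: [0.2, 0.5, -2.7]
opening: 0.149
```

Emit:
{"op": "carry_out", "data": {
  "grip": [1,1,1],
  "linear": [
    [0.001,-0.0005,0.002],
    [0,0,0],
    [0,0,0]
  ],
  "turn": [0,0,0]
}}

```text
t: 19.55
eef_pos: [494.3, -120.4, 36.2]
tcp_rot: [2.581, 1.57, -0.215]
ft_force: [3.1, 0.6, -2.0]
opening: 0.146
```

```bash
sed -i 's/jaw().round(2)/round(float(jaw()),2)/;s/s\["opening"\].round(3)/round(float(s["opening"]),3)/' h.py
python3 -c "
from h import *;st()"
```

```text
t 19.55 off 79.27 along -165.19 z 36.2 fX,fY,fz 3.2 0.4 -2.0 m [-0.04 -0.36 -0.04] jaw -70.24 op 0.146
```

Emit:
{"op": "carry_out", "data": {
  "grip": [1,1,1,1,1],
  "linear": [
    [0.002,0.0174,0.0045],
    [0,0.0174,0.0045],
    [0,0.0174,0.0045],
    [0,0,0],
    [0,0,0]
  ],
  "turn": [0,0,0,0,0]
}}

```text
t: 20.05
eef_pos: [497.1, -147.6, 35.9]
tcp_rot: [2.483, 1.569, -0.314]
ft_force: [1.4, -0.3, 7.8]
opening: 0.149
```

```bash
python3 -c "
from h import *;st()"
```

```text
t 20.05 off 79.56 along -192.47 z 35.9 fX,fY,fz 1.4 -0.4 7.8 m [-0.11  0.16 -0.13] jaw -70.27 op 0.149
```

Emit:
{"op": "carry_out", "data": {
  "grip": [1,1,1,1,1],
  "linear": [
    [0,0.0116,0.003],
    [0,0.0116,0.003],
    [0,0.0116,0.003],
    [0,0,0],
    [0,0,0]
  ],
  "turn": [0,0,0,0,0]
}}

```text
t: 20.55
eef_pos: [498.6, -164.9, 35.9]
tcp_rot: [2.923, 1.57, 0.126]
ft_force: [2.7, 5.5, 10.4]
opening: 0.144
```

```bash
python3 -c "
from h import *;st()"
```

```text
t 20.55 off 79.48 along -209.85 z 35.9 fX,fY,fz 3.2 5.2 10.4 m [ 0.74 -0.1  -0.31] jaw -70.29 op 0.144
```

Emit:
{"op": "carry_out", "data": {
  "grip": [1,1,1,1],
  "linear": [
    [-0.001,0.0078,0.002],
    [0,0.0078,0.002],
    [0,0,0],
    [0,0,0]
  ],
  "turn": [0,0,0,0]
}}

```text
t: 20.95
eef_pos: [499.3, -173.2, 35.9]
tcp_rot: [2.512, 1.57, -0.285]
ft_force: [2.7, 1.9, 4.1]
opening: 0.147
```

```bash
python3 -c "
from h import *;st()
np.save('w9.npy',cams.camera_info('wrist'),allow_pickle=True);cv2.imwrite('pics/w9.png',cams.read_camera('wrist'))"
```

```text
t 20.95 off 79.42 along -218.22 z 35.9 fX,fY,fz 2.9 1.7 4.1 m [ 0.18 -0.25 -0.11] jaw -70.25 op 0.147
```

Emit:
{"op": "carry_out", "data": {
  "grip": [1,1,1],
  "linear": [
    [0,0.0029,0.0008],
    [0,0,0],
    [0,0,0]
  ],
  "turn": [0,0,0]
}}

```text
t: 21.3
eef_pos: [499.5, -174.2, 36.0]
tcp_rot: [-3.137, 1.57, 0.349]
ft_force: [5.0, 6.4, 5.5]
opening: 0.141
```

```bash
python3 -c "
from h import *;st()"
```

```text
t 21.3 off 79.45 along -219.18 z 36.0 fX,fY,fz 5.5 6.0 5.5 m [ 1.15 -0.61 -0.38] jaw -70.29 op 0.141
```

Emit:
{"op": "carry_out", "data": {
  "grip": [1,1,1],
  "linear": [
    [0,0.002,0.0005],
    [0,0,0],
    [0,0,0]
  ],
  "turn": [0,0,0]
}}

```text
t: 21.6
eef_pos: [499.5, -174.9, 36.0]
tcp_rot: [-2.795, 1.57, 0.691]
ft_force: [5.6, 8.8, 5.9]
opening: 0.146
```

Run:
```python
from h import *;st()
w=cams.camera_info("wrist");np.save("w10.npy",w,allow_pickle=True);im=cams.read_camera("wrist")
cv2.imwrite("pics/w10.png",im);cv2.imwrite("pics/c10.png",cv2.resize(im[150:410,220:480],None,fx=2.3,fy=2.3,interpolation=cv2.INTER_CUBIC))
```

```text
t 21.6 off 79.46 along -219.91 z 36.0 fX,fY,fz 6.4 8.3 5.9 m [ 1.57 -0.73 -0.43] jaw -70.29 op 0.146
```

View pics/c10.png

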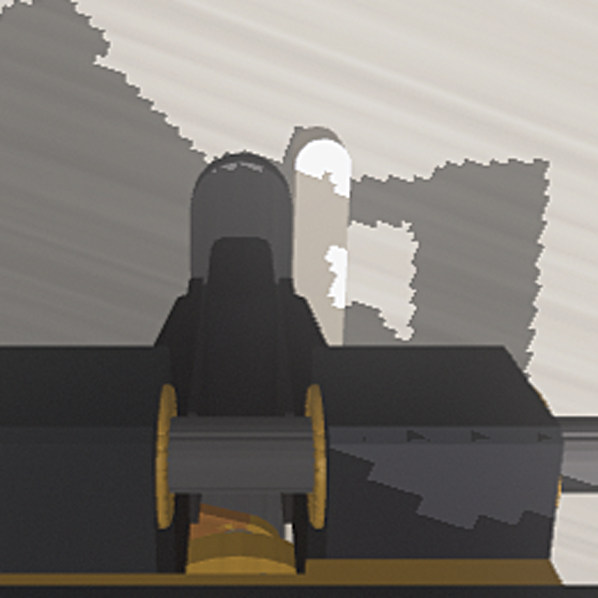

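Emit:
{"op": "carry_out", "data": {
  "grip": [1,1,1],
  "linear": [
    [0,0.002,0.0003],
    [0,0,0],
    [0,0,0]
  ],
  "turn": [0,0,0]
}}

```text
t: 21.95
eef_pos: [499.7, -175.5, 36.0]
tcp_rot: [-2.449, 1.569, 1.036]
ft_force: [6.2, 13.4, 6.7]
opening: 0.147
```

```bash
python3 -c "
from h import *;st()"
```

```text
t 21.95 off 79.57 along -220.57 z 36.0 fX,fY,fz 7.4 12.8 6.7 m [ 2.21 -0.83 -0.54] jaw -70.32 op 0.147
```

Emit:
{"op": "carry_out", "data": {
  "grip": [1,1,1],
  "linear": [
    [0,0.002,0.0003],
    [0,0,0],
    [0,0,0]
  ],
  "turn": [0,0,0]
}}

```text
t: 22.25
eef_pos: [499.9, -176.2, 36.0]
tcp_rot: [-2.223, 1.569, 1.261]
ft_force: [7.9, 15.9, 6.7]
opening: 0.144
```

```bash
python3 -c "
from h import *;st()"
```

```text
t 22.25 off 79.67 along -221.23 z 36.0 fX,fY,fz 9.3 15.1 6.7 m [ 2.79 -0.99 -0.64] jaw -70.33 op 0.144
```

Emit:
{"op": "carry_out", "data": {
  "grip": [1,1],
  "linear": [
    [0,-0.002,-0.0005],
    [0,0,0]
  ],
  "turn": [0,0]
}}

```text
t: 22.45
eef_pos: [499.7, -175.7, 36.0]
tcp_rot: [-2.521, 1.57, 0.964]
ft_force: [6.1, 10.7, 6.7]
opening: 0.147
```

Emit:
{"op": "carry_out", "data": {
  "grip": [0.2,0.2,0.2,0.2,0.2],
  "linear": [
    [0,0,0],
    [0,0,0],
    [0,0,0],
    [0,0,0],
    [-0.05,0,0]
  ],
  "turn": [0,0,0,0,0]
}}

```text
t: 22.95
eef_pos: [498.1, -176.2, 58.7]
tcp_rot: [-0.805, 1.566, 2.682]
ft_force: [-0.5, 0.1, 0.3]
opening: 0.396
```

Emit:
{"op": "carry_out", "data": {
  "grip": [0.2,0.2,0.2,0.2,0.2],
  "linear": [
    [-0.1,0,0],
    [-0.09,0,0],
    [0,0,0.08],
    [0,0,0.07],
    [0,0,0]
  ],
  "turn": [0,0,0,0,0]
}}

```text
t: 23.45
eef_pos: [425.8, -202.3, 155.9]
tcp_rot: [-0.681, 1.57, 2.803]
ft_force: [0.2, 0.1, 0.7]
opening: 0.397
```

Run:
```python
from h import *;st()
w=cams.camera_info("wrist");np.save("w11.npy",w,allow_pickle=True);im=cams.read_camera("wrist")
cv2.imwrite("pics/w11.png",im);cv2.imwrite("pics/c11.png",cv2.resize(im[60:320,180:480],None,fx=2.3,fy=2.3,interpolation=cv2.INTER_CUBIC))
```

```text
t 23.45 off 3.55 along -240.48 z 155.9 fX,fY,fz 0.2 0.1 0.7 m [-0.1   0.17  0.  ] jaw -70.34 op 0.397
```

View pics/c11.png

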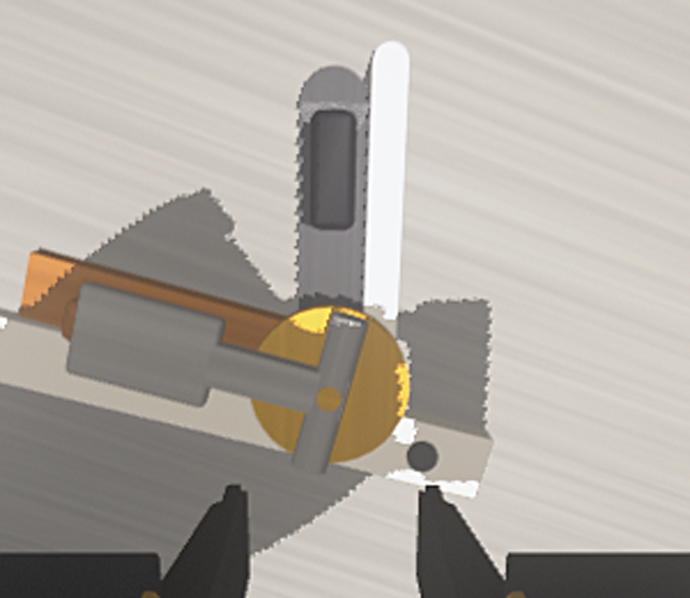

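The crop shows the hinged plate (crop 364–409, 45–310) next to and nearly parallel to the blade. The lever is folded, and the stock runs along the rail. I'll measure the angles, the hub's position and the stock gap.

```bash
cat > m.py <<'E'
from h import *
import sys
k=sys.argv[1]
w=np.load(f"w{k}.npy",allow_pickle=True).item();im=cv2.imread(f"pics/w{k}.png").astype(float);g=cv2.GaussianBlur(im.mean(2),(0,0),.8)
X=np.array([np.cos(.0917),np.sin(.0917)]);Y=np.array([-X[1],X[0]])
def rc(p,z): q=onz(w,p,z)[:2]; return ((q-[403.65,0])@X, q@Y)
def edge(rows,c0,z,rng=5,sign=0):
    Q=[]
    for r in rows:
        lo=int(c0(r)-rng);d=np.diff(g[r,lo:lo+2*rng+1]);d=np.abs(d) if sign==0 else d*sign
        j=d.argmax()
        o=0
        if 0<j<len(d)-1:
            den=d[j-1]-2*d[j]+d[j+1];o=.5*(d[j-1]-d[j+1])/den if den else 0
        Q.append(rc((lo+j+.5+o,r),z))
    Q=np.array(Q);v=cv2.fitLine(Q.astype(np.float32),cv2.DIST_HUBER,0,.01,.01).ravel()
    sl=v[1]/v[0];res=Q[:,1]-v[3]-sl*(Q[:,0]-v[2])
    return float(np.arctan(sl)),float(v[3]+(12-v[2])*sl),float(np.median(abs(res)))
E
cat > m11.py <<'E'
from m import *
px=lambda x,y:(180+x/2.3,60+y/2.3)
def ln(a,b):
    a,b=px(*a),px(*b);return (lambda r:a[0]+(b[0]-a[0])*(r-a[1])/(b[1]-a[1])),range(int(a[1])+1,int(b[1]))
for n,a,b,z,s in [("plate right",(409,75),(398,305),16,-1),("plate left",(372,75),(364,300),16,1),("grip left",(311,125),(311,215),50,-1),("grip right",(356,125),(355,215),50,1)]:
    f,r=ln(a,b);print(n,"lean, along@off12, res",np.round(edge(r,f,z,4,s),4))
print("hub disc c",np.round(rc(px(330,384),45),1),"edges",[np.round(rc(px(*p),45),1) for p in((252,384),(409,384),(330,306),(330,462))])
print("grip c",np.round(rc(px(333.5,170),50),1))
E
python3 m11.py 11
```

```text
plate right lean, along@off12, res [ 2.256000e-01 -2.618872e+02  7.270000e-02]
plate left lean, along@off12, res [ 2.268000e-01 -2.491448e+02  3.100000e-02]
grip left lean, along@off12, res [ 2.17500e-01 -2.27121e+02  6.04800e-01]
grip right lean, along@off12, res [ 2.377000e-01 -2.446803e+02  1.670000e-02]
hub disc c [  13.6 -237.3] edges [array([   7.1, -212. ]), array([  20.2, -263. ]), array([  39.1, -230.8]), array([ -13.3, -244.2])]
grip c [  80.7 -221.3]
```

```bash
cat > m2.py <<'E'
from m import *
def hedge(cols,r0,z,rng,sign):
    Q=[]
    for c in cols:
        lo=int(r0(c)-rng);d=np.diff(g[lo:lo+2*rng+1,c])*sign;j=d.argmax();o=0
        if 0<j<len(d)-1:
            den=d[j-1]-2*d[j]+d[j+1];o=.5*(d[j-1]-d[j+1])/den if den else 0
        Q.append(rc((c,lo+j+.5+o),z))
    Q=np.array(Q);v=cv2.fitLine(Q.astype(np.float32),cv2.DIST_HUBER,0,.01,.01).ravel();sl=v[0]/v[1]
    return round(float(sl),4),"off@-200",round(float(v[2]+(-200-v[3])*sl),2),"res",round(float(np.median(abs(Q[:,0]-v[2]-sl*(Q[:,1]-v[3])))),2)
E
cat > m3.py <<'E'
from m2 import *
px=lambda x,y:(180+x/2.3,60+y/2.3)
def lc(a,b):
    a,b=px(*a),px(*b);return range(int(a[0])+1,int(b[0])),(lambda c:a[1]+(b[1]-a[1])*(c-a[0])/(b[0]-a[0]))
c,f=lc((5,384),(290,453));print("rail robot-side edge slope",hedge(c,f,14,5,-1))
c,f=lc((95,268),(250,308));print("stock far edge slope",hedge(c,f,14,4,-1),hedge(c,f,14,4,1))
c,f=lc((90,283),(215,318));print("paddle far edge z58",hedge(c,f,58,4,1))
c,f=lc((75,370),(195,404));print("paddle near edge z58",hedge(c,f,58,4,1))
E
python3 m3.py 11
python3 - <<'E'
import sys;sys.argv=["",'6']
from m import *
for rr in [(195,250)]:
    r=range(*rr)
    print("set plate w6 R",edge(r,lambda q:354.5,16,5,0))
for p in [(346.3,200.5),(345.8,256.7),(107,277.5)]: print(np.round(rc(p,17),2))
a,b=np.array(rc((346.3,200.5),17)),np.array(rc((345.8,256.7),17));d=a-b;print("lean",np.arctan2(d[1],d[0]))
print(im[195:250:10,335:365].mean(2).astype(int))
E
```

```text
rail robot-side edge slope (0.0008, 'off@-200', -23.9, 'res', 0.05)
stock far edge slope (0.0195, 'off@-200', 27.61, 'res', 0.02) (0.019, 'off@-200', 25.17, 'res', 0.03)
paddle far edge z58 (0.0172, 'off@-200', 28.1, 'res', 0.02)
paddle near edge z58 (0.0185, 'off@-200', -1.18, 'res', 0.02)
set plate w6 R (0.31116801500320435, 19.70275115966797, 1.1667960785464393)
[108.83  58.2 ]
[60.42 45.39]
[-11.91 248.06]
lean 0.25883241028039533
[[ 83  87 124 132 161 189 184 186 189 190 192 193 192 190 188 184 180 178
  194 205 149 141 113 124 153 150 123 127 128 129]
 [ 87  84  86 117 166 188 184 188 187 163 160 130 139 168 192 188 185 184
  154 121 126 127 127 128 126 127 128 128 127 128]
 [ 86  83  84 116 167 189 183 182 181 182 182 182 182 181 182 181 180 183
  196 207 209 198 120 122 127 127 127 127 129 129]
 [ 83  80  85 116 165 185 182 181 181 180 180 180 181 180 181 181 180 183
  199 205 210 200 113 122 127 126 126 127 126 126]
 [ 81  81  83 114 165 186 180 181 181 181 181 181 180 182 180 179 173 176
  199 203 212 204 115 124 125 127 127 127 125 128]
 [ 82  81  81 111 170 182 179 179 179 179 179 180 180 180 177 171 217 255
  204 212 198 114 122 123 124 122 123 124 124 126]]
```

The rail slope checks out at 0.001, but the stock has skewed about 0.018 rad off the rail, and the plate is over-swung to 0.226 against the set plate's 0.256. To mend this:
1. Pull the bevel back about 20 mm.
2. Swing the plate back.
3. Re-slide the bevel by pushing on the stock's end. The plate's reaction then seats the stock on the rail.

Emit:
{"op": "carry_out", "data": {
  "grip": [0.2,0.2,0.2,0.2,0.2],
  "linear": [
    [0,0,-0.08],
    [0,0,-0.077],
    [0.08,0,0],
    [0.08,0,0],
    [0.076,0,0]
  ],
  "turn": [0,0,0,0,0]
}}

```text
t: 24.0
eef_pos: [503.6, -174.8, 35.9]
tcp_rot: [2.516, 1.57, -0.279]
ft_force: [1.1, -0.1, 0.7]
opening: 0.399
```

Emit:
{"op": "carry_out", "data": {
  "grip": [1,1,1,1,1],
  "linear": [
    [0,0,0],
    [0,0,0],
    [0,0,0],
    [0,0,0],
    [0,0,0]
  ],
  "turn": [0,0,0,0,0]
}}

```text
t: 24.5
eef_pos: [503.6, -175.5, 39.4]
tcp_rot: [2.539, 1.568, -0.259]
ft_force: [0.5, 4.3, 8.8]
opening: 0.145
```

Emit:
{"op": "carry_out", "data": {
  "grip": [1,1,1,1,1],
  "linear": [
    [-0.002,-0.019,-0.007],
    [0,-0.019,-0.005],
    [0,0,0],
    [0,0,0],
    [0,0,0]
  ],
  "turn": [0,0,0,-0.0057,0]
}}

```text
t: 25.0
eef_pos: [502.1, -154.4, 39.4]
tcp_rot: [-2.661, 1.57, 0.844]
ft_force: [-0.6, 7.5, 10.5]
opening: 0.145
```

```bash
python3 -c "
from h import *;st()"
```

```text
t 25.0 off 83.88 along -199.75 z 39.4 fX,fY,fz 0.1 7.5 10.5 m [ 1.27  0.03 -0.28] jaw -69.19 op 0.145
```

Emit:
{"op": "carry_out", "data": {
  "grip": [0.2,0.2,0.2,0.2,0.2],
  "linear": [
    [0,0,0],
    [0,0,0],
    [0,0,0],
    [-0.05,0,0],
    [-0.09,0,0]
  ],
  "turn": [0,0,0,0,0]
}}

```text
t: 25.5
eef_pos: [500.7, -155.1, 107.2]
tcp_rot: [-0.786, 1.565, 2.719]
ft_force: [0.6, -0.5, 0.1]
opening: 0.393
```

Emit:
{"op": "carry_out", "data": {
  "grip": [1,1,1,1,1],
  "linear": [
    [-0.09,0,0],
    [0,0,0.08],
    [0,0,0.075],
    [0,0,0],
    [0,0,0]
  ],
  "turn": [0,0,0,0,0]
}}

```text
t: 26.0
eef_pos: [429.4, -183.4, 153.9]
tcp_rot: [2.439, 1.57, -0.341]
ft_force: [-0.0, 0.4, -0.1]
opening: 0.043
```

```bash
cat > look.py <<'E'
# white plate, orange disc, grip measured in the wrist view, in rail coords (off, along)
from h import *
import sys
k=sys.argv[1]
st();w=cams.camera_info("wrist");np.save(f"w{k}.npy",w,allow_pickle=True);im=cams.read_camera("wrist");cv2.imwrite(f"pics/w{k}.png",im)
E
cat > meas.py <<'E'
from m import *
h=cv2.cvtColor(im.astype(np.uint8),cv2.COLOR_BGR2HSV)
def comp(m,z,n):
    N,l,s,c=cv2.connectedComponentsWithStats(m)
    for j in range(1,N):
        if s[j,4]<150: continue
        cn=cv2.findContours((l==j).astype(np.uint8),cv2.RETR_EXTERNAL,cv2.CHAIN_APPROX_NONE)[0][0][:,0,:]
        Q=np.array([rc(p,z) for p in cn],np.float32);(c0,sz,a)=cv2.minAreaRect(Q)
        b=cv2.boxPoints((c0,sz,a));e=max([b[1]-b[0],b[2]-b[1]],key=np.linalg.norm)
        print(n,s[j].tolist(),"c",np.round(c0,1),"size",np.round(sz,1),"lean",round(float(np.arctan2(e[1],e[0])),3))
white=cv2.inRange(im.astype(np.uint8),(225,225,225),(255,255,255));white[300:]=0
comp(white,16,"white")
comp(cv2.morphologyEx(cv2.inRange(h,(18,120,70),(32,255,255))*(np.arange(480)<300)[:,None].astype(np.uint8),cv2.MORPH_CLOSE,np.ones((9,9),np.uint8)),45,"disc")
comp(cv2.inRange(h,(5,110,60),(16,255,255))*(np.arange(480)<300)[:,None].astype(np.uint8),14,"wood")
dark=cv2.inRange(im.max(2).astype(np.uint8),0,68);dark[285:]=0
comp(dark,50,"dark")
E
python3 meas.py 11; python3 look.py 12; python3 meas.py 12
```

```text
white [339, 78, 19, 121, 1765] c [  80.4 -239.9] size [92.6 12.3] lean 0.226
white [0, 153, 183, 68, 4752] c [-11.  -44.1] size [148.3  24.4] lean 1.569
white [348, 264, 40, 12, 166] c [ -21.  -286.5] size [ 6.2 35. ] lean -1.506
disc [293, 193, 65, 68, 1870] c [  17.6 -241.3] size [53.4 39.4] lean 0.784
disc [289, 234, 23, 23, 281] c [  -5.4 -221.8] size [18.1 14.6] lean 1.567
wood [189, 170, 113, 42, 1258] c [  13.4 -168.5] size [27.4 92.6] lean -1.567
wood [603, 269, 37, 31, 960] c [  18.5 -513.9] size [30.4 32.1] lean -1.105
dark [501, 0, 131, 127, 6090] c [ 161.  -378.8] size [103.8  50.3] lean 1.143
dark [605, 49, 35, 70, 1241] c [ 160.  -409.9] size [44.  22.5] lean 0.489
dark [269, 271, 18, 14, 167] c [ -34.1 -212. ] size [11.  13.8] lean -1.319
t 26.0 off 8.85 along -221.96 z 153.9 fX,fY,fz -0.0 0.4 -0.1 m [-0.03  0.14  0.  ] jaw -69.29 op 0.043
white [0, 25, 26, 128, 1208] c [51.1 43. ] size [90.7 11.9] lean 0.254
white [359, 93, 24, 106, 1529] c [  85.5 -239.4] size [81.7 12.1] lean 0.216
white [0, 155, 179, 69, 4580] c [-11.2 -25.9] size [144.4  24.1] lean 1.57
white [342, 260, 70, 29, 842] c [ -11.4 -275.5] size [24.2 56.2] lean -1.57
disc [291, 199, 65, 68, 1911] c [  18.6 -222.9] size [53.9 39.6] lean 0.814
disc [288, 241, 23, 22, 279] c [  -5.1 -204.1] size [14.  17.7] lean -1.558
wood [187, 177, 116, 42, 1435] c [  12.6 -151.1] size [28.7 94.6] lean -1.516
wood [619, 289, 21, 11, 197] c [  24.3 -504. ] size [10.5 18.4] lean -1.142
dark [522, 0, 118, 146, 7159] c [ 170.5 -377.1] size [100.   68.5] lean 1.153
dark [626, 90, 14, 31, 225] c [ 159.2 -400.2] size [19.9  8.7] lean 0.507
```

Emit:
{"op": "carry_out", "data": {
  "grip": [1,1,1,1,1],
  "linear": [
    [0,0.0433,-0.0567],
    [0,0.0433,-0.0567],
    [0,0.0433,-0.0567],
    [0.088,0,0],
    [0.088,0,0]
  ],
  "turn": [0,0,0,0,0]
}}

```text
t: 26.55
eef_pos: [534.2, -213.4, 64.5]
tcp_rot: [2.32, 1.568, -0.457]
ft_force: [0.2, -0.2, -0.7]
opening: 0.008
```

Emit:
{"op": "carry_out", "data": {
  "grip": [1,1,1],
  "linear": [
    [0.088,0,0],
    [0,0,0],
    [0,0,0]
  ],
  "turn": [0,0,0]
}}

```text
t: 26.85
eef_pos: [532.5, -212.9, 20.5]
tcp_rot: [-0.908, 1.569, 2.597]
ft_force: [-0.9, -0.7, 0.3]
opening: 0.003
```

```bash
python3 -c "
from h import *;st()"
```

```text
t 26.85 off 108.8 along -260.81 z 20.5 fX,fY,fz -1.0 -0.6 0.3 m [-0.05  0.11 -0.05] jaw -69.16 op 0.003
```

Emit:
{"op": "carry_out", "data": {
  "grip": [1,1,1,1,1],
  "linear": [
    [0,-0.01,-0.0028],
    [0,-0.01,-0.0028],
    [0,-0.01,-0.0028],
    [0,-0.0086,-0.0023],
    [0,0,0]
  ],
  "turn": [0,0,0,0,0]
}}

```text
t: 27.35
eef_pos: [530.3, -192.9, 22.1]
tcp_rot: [2.604, 1.57, -0.175]
ft_force: [-0.1, 0.3, -0.1]
opening: 0.002
```

Emit:
{"op": "carry_out", "data": {
  "grip": [1,1,1,1,1],
  "linear": [
    [0,0.01,0.0028],
    [0,0.01,0.0028],
    [-0.09,0,0],
    [-0.09,0,0],
    [-0.088,0,0]
  ],
  "turn": [0,0,0,0,0]
}}

```text
t: 27.85
eef_pos: [530.9, -204.6, 157.1]
tcp_rot: [-0.952, 1.57, 2.552]
ft_force: [-0.1, 0.4, 0.9]
opening: 0.006
```

Emit:
{"op": "carry_out", "data": {
  "grip": [1,1,1,1,1],
  "linear": [
    [0,-0.0433,0.0567],
    [0,-0.0433,0.0567],
    [0,-0.0433,0.0567],
    [0,0,0],
    [0,0,0]
  ],
  "turn": [0,0,0,0,0]
}}

```text
t: 28.35
eef_pos: [428.7, -174.1, 156.1]
tcp_rot: [2.336, 1.57, -0.444]
ft_force: [0.0, -0.2, 0.3]
opening: 0.005
```

```bash
python3 look.py 13; python3 meas.py 13
```

```text
t 28.35 off 8.96 along -212.57 z 156.1 fX,fY,fz 0.0 -0.2 0.3 m [-0.07  0.17 -0.04] jaw -69.27 op 0.005
white [0, 0, 40, 157, 1978] c [60.1 45.3] size [110.6  12.1] lean 0.258
white [368, 97, 19, 97, 1411] c [  87.9 -235.1] size [74.9 12.1] lean 0.264
white [0, 155, 180, 69, 4625] c [-11.2 -15.6] size [146.3  24.2] lean 1.571
white [342, 260, 79, 31, 1055] c [ -11.4 -270.7] size [65.8 24.1] lean 1.57
disc [302, 202, 66, 68, 1877] c [  18.7 -222.7] size [53.9 40. ] lean 0.834
disc [300, 243, 23, 23, 279] c [  -5.1 -204.3] size [14.7 17.9] lean -1.545
wood [199, 179, 116, 43, 1479] c [  12.7 -151.6] size [29.1 95.5] lean -1.522
dark [531, 0, 109, 149, 7273] c [ 173.8 -374.9] size [95.8 73.5] lean 1.154
```

Emit:
{"op": "carry_out", "data": {
  "grip": [1,1,1,1,1],
  "linear": [
    [0,0.0433,-0.0567],
    [0,0.0433,-0.0567],
    [0,0.0433,-0.0567],
    [0.088,0,0],
    [0.088,0,0]
  ],
  "turn": [0,0,0,0,0]
}}

```text
t: 28.9
eef_pos: [533.2, -204.8, 66.6]
tcp_rot: [2.325, 1.567, -0.454]
ft_force: [0.9, -0.6, -0.8]
opening: 0.003
```

Emit:
{"op": "carry_out", "data": {
  "grip": [1,1,1,1,1],
  "linear": [
    [0.088,0,0],
    [0,0,0],
    [0,-0.0142,-0.0039],
    [0,-0.0142,-0.0039],
    [0,-0.0142,-0.0039]
  ],
  "turn": [0,0,0,0,0]
}}

```text
t: 29.4
eef_pos: [530.0, -181.7, 25.8]
tcp_rot: [2.327, 1.567, -0.451]
ft_force: [0.3, -1.4, 0.0]
opening: 0.007
```

Emit:
{"op": "carry_out", "data": {
  "grip": [1,1,1,1,1],
  "linear": [
    [0,0,0],
    [0,0.016,0.0045],
    [-0.09,0,0],
    [-0.09,0,0],
    [-0.088,0,0]
  ],
  "turn": [0,0,0,0,0]
}}

```text
t: 29.9
eef_pos: [529.6, -190.9, 159.7]
tcp_rot: [2.697, 1.571, -0.082]
ft_force: [-0.2, -0.1, -0.4]
opening: 0.002
```

Emit:
{"op": "carry_out", "data": {
  "grip": [1,1,1,1,1],
  "linear": [
    [0,-0.0433,0.0567],
    [0,-0.0433,0.0567],
    [0,-0.0433,0.0567],
    [0,0,0],
    [0,0,0]
  ],
  "turn": [0,0,0,0,0]
}}

```text
t: 30.4
eef_pos: [427.4, -160.4, 158.5]
tcp_rot: [2.332, 1.569, -0.448]
ft_force: [-0.9, 0.3, -0.6]
opening: 0.0
```

```bash
python3 look.py 14; python3 meas.py 14
```

```text
t 30.4 off 9.0 along -198.83 z 158.5 fX,fY,fz -0.9 0.4 -0.6 m [-0.12  0.1  -0.04] jaw -69.25 op 0.0
white [15, 0, 44, 161, 2108] c [62.5 45.9] size [114.7  12. ] lean 0.256
white [371, 104, 20, 90, 1303] c [  86.5 -225.2] size [70.7 12.1] lean 0.388
white [0, 154, 183, 70, 4659] c [-11.2  -1.8] size [149.9  24.2] lean 1.57
white [350, 259, 84, 34, 1239] c [ -11.4 -267.7] size [71.4 24.1] lean 1.57
disc [319, 207, 64, 65, 1745] c [  19.1 -222.4] size [53.9 39.1] lean 0.862
disc [317, 247, 23, 22, 282] c [  -5.1 -204.5] size [14.3 18.3] lean -1.557
wood [216, 184, 115, 42, 1490] c [  13.4 -152. ] size [28.9 96.6] lean -1.495
dark [545, 0, 95, 154, 7066] c [ 174.1 -369.6] size [89.8 71.5] lean 1.153
```

Emit:
{"op": "carry_out", "data": {
  "grip": [1,1,1,1,1],
  "linear": [
    [0,0,0],
    [0,0,0],
    [0,-0.0803,-0.033],
    [0,-0.0803,-0.033],
    [0.09,0,0]
  ],
  "turn": [0.043,0.043,0,0,0]
}}

```text
t: 30.95
eef_pos: [457.0, -74.5, 115.4]
tcp_rot: [2.792, 1.561, -0.253]
ft_force: [1.0, -0.7, -1.2]
opening: 0.005
```

Emit:
{"op": "carry_out", "data": {
  "grip": [1,1,1,1],
  "linear": [
    [0.09,0,0],
    [0.09,0,0],
    [0,0,0],
    [0,0,0]
  ],
  "turn": [0,0,0,0]
}}

```text
t: 31.35
eef_pos: [453.1, -76.9, 22.7]
tcp_rot: [-0.46, 1.569, 2.775]
ft_force: [0.4, -0.1, 0.2]
opening: 0.002
```

```bash
python3 -c "
from h import *;st()"
```

```text
t 31.35 off 42.21 along -118.06 z 22.7 fX,fY,fz 0.4 -0.2 0.2 m [-0.02  0.18  0.04] jaw -84.7 op 0.002
```

Push toward the rail gently: 6 mm, then 1 mm steps.

Emit:
{"op": "carry_out", "data": {
  "grip": [1,1,1],
  "linear": [
    [0,0,0.012],
    [0,0,0],
    [0,0,0]
  ],
  "turn": [0,0,0]
}}

```text
t: 31.65
eef_pos: [447.3, -77.6, 24.3]
tcp_rot: [2.761, 1.568, -0.288]
ft_force: [0.2, -0.1, -0.5]
opening: 0.001
```

Emit:
{"op": "carry_out", "data": {
  "grip": [1,1,1],
  "linear": [
    [0,0,0.003],
    [0,0,0],
    [0,0,0]
  ],
  "turn": [0,0,0]
}}

```text
t: 31.95
eef_pos: [446.5, -77.8, 23.4]
tcp_rot: [2.772, 1.567, -0.277]
ft_force: [5.2, 0.9, 5.2]
opening: 0.004
```

Emit:
{"op": "carry_out", "data": {
  "grip": [1,1,1],
  "linear": [
    [0,0,0.002],
    [0,0,0],
    [0,0,0]
  ],
  "turn": [0,0,0]
}}

```text
t: 32.25
eef_pos: [446.4, -77.9, 23.4]
tcp_rot: [2.791, 1.565, -0.258]
ft_force: [8.7, 2.6, 5.4]
opening: 0.003
```

```bash
python3 -c "
from h import *;st()"
```

```text
t 32.25 off 35.43 along -118.46 z 23.4 fX,fY,fz 8.9 1.7 5.4 m [ 0.58 -1.45  0.01] jaw -84.7 op 0.003
```

Emit:
{"op": "carry_out", "data": {
  "grip": [1,1,1,1,1],
  "linear": [
    [0,0,-0.02],
    [0,-0.08,0],
    [0,0,0.03],
    [0,0,0.03],
    [0,0,0]
  ],
  "turn": [0,0,0,0,0]
}}

```text
t: 32.75
eef_pos: [419.8, -39.1, 22.7]
tcp_rot: [-0.438, 1.57, 2.796]
ft_force: [-0.0, -0.1, 0.3]
opening: 0.007
```

```bash
python3 -c "
from h import *;st()"
```

```text
t 32.75 off 12.5 along -77.41 z 22.7 fX,fY,fz -0.0 -0.0 0.3 m [-0.02  0.18 -0.03] jaw -84.68 op 0.007
```

Emit:
{"op": "carry_out", "data": {
  "grip": [1,1,1,1,1],
  "linear": [
    [0,0.014,0],
    [0,0.014,0],
    [0,0.014,0],
    [0,0.014,0],
    [0,0,0]
  ],
  "turn": [0,0,0,0,0]
}}

```text
t: 33.25
eef_pos: [423.4, -68.3, 22.5]
tcp_rot: [-2.762, 1.571, 0.471]
ft_force: [0.6, 0.5, 0.2]
opening: 0.005
```

Emit:
{"op": "carry_out", "data": {
  "grip": [1,1,1],
  "linear": [
    [0,0.008,0],
    [0,0,0],
    [0,0,0]
  ],
  "turn": [0,0,0]
}}

```text
t: 33.55
eef_pos: [423.5, -71.4, 22.6]
tcp_rot: [-2.719, 1.571, 0.515]
ft_force: [-1.3, 0.3, 0.2]
opening: 0.005
```

Emit:
{"op": "carry_out", "data": {
  "grip": [1,1,1],
  "linear": [
    [0,0.006,0],
    [0,0,0],
    [0,0,0]
  ],
  "turn": [0,0,0]
}}

```text
t: 33.85
eef_pos: [423.7, -74.3, 22.6]
tcp_rot: [-0.925, 1.571, 2.31]
ft_force: [0.2, 0.9, -0.7]
opening: 0.004
```

```bash
python3 -c "
from h import *;st()"
```

```text
t 33.85 off 13.2 along -112.82 z 22.6 fX,fY,fz 0.2 0.9 -0.7 m [0.16 0.23 0.02] jaw -84.69 op 0.004
```

Emit:
{"op": "carry_out", "data": {
  "grip": [1,1,1],
  "linear": [
    [0,0.004,0],
    [0,0,0],
    [0,0,0]
  ],
  "turn": [0,0,0]
}}

```text
t: 34.15
eef_pos: [423.9, -76.3, 22.6]
tcp_rot: [-0.805, 1.571, 2.429]
ft_force: [-0.8, 2.3, 0.2]
opening: 0.002
```

Emit:
{"op": "carry_out", "data": {
  "grip": [1,1,1],
  "linear": [
    [0,0.003,0],
    [0,0,0],
    [0,0,0]
  ],
  "turn": [0,0,0]
}}

```text
t: 34.45
eef_pos: [423.8, -77.1, 22.6]
tcp_rot: [-0.817, 1.57, 2.417]
ft_force: [0.8, 11.5, 1.3]
opening: 0.006
```

Emit:
{"op": "carry_out", "data": {
  "grip": [1,1,1],
  "linear": [
    [0,0.002,0],
    [0,0,0],
    [0,0,0]
  ],
  "turn": [0,0,0]
}}

```text
t: 34.75
eef_pos: [423.8, -77.9, 22.6]
tcp_rot: [-0.854, 1.569, 2.381]
ft_force: [2.8, 15.6, 2.4]
opening: 0.001
```

```bash
python3 -c "
from h import *;st()"
```

```text
t 34.75 off 12.97 along -116.35 z 22.6 fX,fY,fz 4.2 15.3 2.4 m [ 3.01 -0.28  0.17] jaw -84.67 op 0.001
```

Emit:
{"op": "carry_out", "data": {
  "grip": [1,1,1,1,1],
  "linear": [
    [0,-0.02,0],
    [0,-0.02,0],
    [-0.09,0,0],
    [-0.09,0,0],
    [-0.09,0,0]
  ],
  "turn": [0,0,0,0,0]
}}

```text
t: 35.25
eef_pos: [422.0, -58.4, 159.1]
tcp_rot: [-0.257, 1.57, 2.977]
ft_force: [-0.1, -0.7, -0.1]
opening: 0.004
```

Emit:
{"op": "carry_out", "data": {
  "grip": [1,1,1,1,1],
  "linear": [
    [0,0.085,0.003],
    [0,0.085,0.003],
    [0,0.075,0.002],
    [0,0,0],
    [0,0,0]
  ],
  "turn": [0,0,0,0,0]
}}

```text
t: 35.75
eef_pos: [429.4, -181.3, 157.4]
tcp_rot: [-0.761, 1.57, 2.472]
ft_force: [0.2, 0.7, -0.2]
opening: 0.003
```

```bash
python3 look.py 15; python3 meas.py 15
python3 - <<'E'
import sys;sys.argv=["","15"]
from m2 import *
# predicted columns/rows of stock far edge (off 24,z14), paddle edges (z58), plate edges via projection
def pr(off,al,z):
    q=np.array([403.65,0])+off*X+al*Y;return proj(w,(*q,z))
for n,off,z,a0,a1 in [("stock far",24,14,-140,-195),("paddle far",27,58,-158,-190),("paddle near",-3,58,-158,-190),("rail near",-25,14,-100,-180)]:
    a,b=pr(off,a0,z),pr(off,a1,z)
    cs=range(int(min(a[0],b[0]))+2,int(max(a[0],b[0]))-2);f=lambda c:a[1]+(b[1]-a[1])*(c-a[0])/(b[0]-a[0])
    print(n,a.round(),b.round(),"rise",hedge(cs,f,z,7,1),"fall",hedge(cs,f,z,7,-1))
E
```

```text
t 35.75 off 9.05 along -219.85 z 157.4 fX,fY,fz 0.2 0.7 -0.2 m [-0.08  0.15  0.02] jaw -84.78 op 0.003
white [338, 84, 31, 118, 1677] c [  79.9 -243.2] size [93.9 12.1] lean 0.177
white [0, 152, 38, 82, 815] c [40.1 40.5] size [69.1 11.7] lean 0.257
white [0, 240, 183, 27, 4376] c [-11.5 -13.8] size [164.4  24.1] lean 1.57
white [395, 240, 26, 26, 596] c [ -11.2 -293. ] size [21.2 23.1] lean -0.001
disc [311, 194, 68, 65, 1852] c [  23.9 -239.9] size [53.7 40. ] lean 0.867
disc [315, 243, 24, 17, 270] c [  -0.3 -221.8] size [18.2 13.3] lean 1.57
wood [209, 207, 108, 36, 1222] c [  13.5 -167.6] size [27.2 92.5] lean -1.504
dark [478, 0, 157, 71, 5405] c [ 150.  -374.1] size [105.8  25.7] lean 1.154
dark [593, 0, 47, 50, 1584] c [ 160.9 -417. ] size [36.2 24.1] lean 1.152
stock far [274. 213.] [338. 213.] rise (-0.0764, 'off@-200', 28.45, 'res', 0.24) fall (0.0873, 'off@-200', 29.6, 'res', 1.0)
paddle far [290. 221.] [334. 221.] rise (-0.0507, 'off@-200', 23.42, 'res', 0.04) fall (-0.0578, 'off@-200', 25.37, 'res', 0.04)
paddle near [291. 260.] [333. 260.] rise (-0.2531, 'off@-200', -5.82, 'res', 1.89) fall (0.0006, 'off@-200', -7.68, 'res', 0.0)
rail near [232. 267.] [321. 267.] rise (0.03, 'off@-200', -26.81, 'res', 3.43) fall (0.0022, 'off@-200', -24.62, 'res', 0.02)
```

Run:
```python
import sys;sys.argv=["","15"]
from m2 import *
def pr(off,al,z):
    q=np.array([403.65,0])+off*X+al*Y;return proj(w,(*q,z))
c=pr(86,-215.5,50);print("pred grip",c)
r0=int(c[1])
for r in range(r0-40,r0+41,8): print(r,g[r,int(c[0])-30:int(c[0])+34:2].astype(int))
```

```text
pred grip [369.83772284 137.69646887]
97 [242 243 243 243 243 243 243 233 196 194 195 195 195 195 195 194 194 194
 193 193 193 193 192 191 191 190 190 189 189 188 188 187]
105 [198 245 243 243 243 243 243 243 213 194 195 194 194 193 192 192 191 191
 190 189 188 188 188 188 188 188 188 188 188 189 190 190]
113 [135 233 244 243 243 243 243 243 237 197 193 194 194 194 193 194 193 194
 194 194 194 193 193 193 193 192 192 192 192 192 192 192]
121 [125 170 245 243 243 243 243 243 243 220 190 191 191 191 192 192 192 193
 193 193 194 194 195 196 197 196 196 196 196 196 196 195]
129 [173 123 214 245 243 243 243 243 243 241 199 191 191 190 190 190 190 190
 190 190 191 191 191 191 191 191 191 191 190 190 190 190]
137 [199 168 145 238 243 243 243 243 243 243 230 199 201 201 200 200 200 200
 200 200 199 198 198 197 197 196 196 195 195 195 194 194]
145 [194 194 141 187 245 243 243 243 243 243 243 206 192 193 192 192 192 191
 191 190 190 190 190 191 190 190 191 191 192 192 192 192]
153 [194 188 151 130 225 244 243 243 243 243 243 234 198 196 197 197 197 197
 198 198 197 197 197 197 197 197 197 197 197 197 197 196]
161 [141 184 184 154 157 242 243 243 243 243 243 244 214 188 190 190 191 191
 192 192 192 193 194 194 195 195 195 196 196 196 197 197]
169 [125 135 183 158 128 199 245 243 243 243 243 243 239 199 194 194 195 195
 195 195 195 196 196 195 195 194 194 193 193 193 192 191]
177 [125 125 128 173 130 136 233 244 243 243 243 243 244 224 189 191 191 191
 190 190 189 190 190 190 190 189 189 190 190 191 191 191]
```

```bash
cat > m4.py <<'E'
from m2 import *
O=np.array([403.65,0]);O=O-(O@Y)*Y
def pr(off,al,z): return proj(w,(*(O+off*X+al*Y),z))
if __name__=="__main__":
    hub=float(sys.argv[2]);ho=float(sys.argv[3])
    for n,off,z,a0,a1 in [("stock far",ho+12,14,hub+112,hub+35),("paddle far",ho+15,58,hub+81,hub+41),("paddle near",ho-15,58,hub+81,hub+41)]:
        a,b=pr(off,a0,z),pr(off,a1,z)
        cs=range(int(min(a[0],b[0]))+1,int(max(a[0],b[0]))-1);f=lambda c:a[1]+(b[1]-a[1])*(c-a[0])/(b[0]-a[0])
        print(n,a.round(),b.round(),"rise",hedge(cs,f,z,6,1),"fall",hedge(cs,f,z,6,-1))
    l=float(sys.argv[4]);c=pr(ho+70*np.cos(l),hub+70*np.sin(l),50);print("pred grip",c.round(1))
    r0=int(c[1])
    for r in range(r0-32,r0+33,8): print(r,int(c[0])-30,g[r,int(c[0])-30:int(c[0])+34:2].astype(int))
E
python3 m4.py 15 -236.9 16 .25
```

```text
stock far [213. 208.] [303. 208.] rise (-0.0552, 'off@-200', 28.41, 'res', 0.03) fall (-0.0547, 'off@-200', 30.94, 'res', 0.06)
paddle far [237. 216.] [291. 216.] rise (-0.0557, 'off@-200', 31.71, 'res', 0.33) fall (-0.0592, 'off@-200', 33.81, 'res', 0.05)
paddle near [240. 255.] [292. 255.] rise (-0.0546, 'off@-200', 1.92, 'res', 0.05) fall (-0.0569, 'off@-200', 4.11, 'res', 0.1)
pred grip [323.6 140.9]
108 293 [186 131 122 123 126 125 124 125 125 124 126 133 141 159 163 161 188 191
 191 191 191 192 153 172 244 243 243 243 243 243 244 223]
116 293 [171 127 141 143 150 117  78  70  72  78  85  91  80  85 156 143 132 182
 193 193 193 190 146 126 216 244 243 243 243 243 243 242]
124 293 [192 175 131  90  79  69  75  80  83  86  89  93  94  84  74 117 129 129
 169 188 188 189 174 119 144 238 243 243 243 243 243 243]
132 293 [196 196 198 175 114  87  70  73  80  84  87  90  92  93  86  73 105 130
 127 163 197 195 196 172 119 188 245 243 243 243 243 243]
140 293 [190 190 190 191 168 114  90  74  71  80  85  87  90  90  91  88  74  94
 129 126 149 190 190 190 149 128 227 244 243 243 243 243]
148 293 [188 189 189 190 191 188 156  89  78  69  77  85  87  88  89  89  87  77
  85 126 126 142 191 195 194 131 162 243 243 243 243 243]
156 293 [184 184 184 184 184 185 187 156  87  81  70  76  85  86  86  86  87  86
  79  78 122 127 134 186 196 184 128 200 245 243 243 243]
164 293 [188 187 188 188 188 188 188 188 155 130 124 103  77  74  85 102 119 125
 125 126 126 127 126 128 174 194 168 136 233 244 243 243]
172 293 [189 189 189 189 189 189 189 189 189 177 139 123 121 122 124 124 124 124
 124 123 125 125 125 126 126 160 189 138 172 245 243 243]
```

Run:
```python
import sys;sys.argv=["","15"]
from m4 import *
print("grip c",np.round(rc((316,138),50),1),"hub from wood/paddle")
print("left", edge(range(122,156),lambda r:303+(r-124)*.36,50,5,-1),"right",edge(range(122,152),lambda r:322+(r-124)*.375,50,5,1))
```

```text
grip c [  85.8 -214.1] hub from wood/paddle
left (0.37331312894821167, -234.4010467529297, 0.6503996516575916) right (0.3074006736278534, -245.19564819335938, 0.02343017150714022)
```

Emit:
{"op": "carry_out", "data": {
  "grip": [0.2,0.2,0.2,0.2,0.2],
  "linear": [
    [0,-0.0058,-0.077],
    [0,-0.0057,-0.0765],
    [0,0,0],
    [0,0,0],
    [0,0,0]
  ],
  "turn": [0,0,-0.0327,-0.0327,-0.0327]
}}

```text
t: 36.3
eef_pos: [505.6, -166.5, 157.4]
tcp_rot: [-0.954, 1.57, 2.595]
ft_force: [-0.5, -0.8, -0.4]
opening: 0.366
```

Emit:
{"op": "carry_out", "data": {
  "grip": [0.2,0.2,0.2,0.2,0.2],
  "linear": [
    [0.08,0,0],
    [0.08,0,0],
    [0.079,0,0],
    [0,0,0],
    [0,0,0]
  ],
  "turn": [0,0,0,0,0]
}}

```text
t: 36.8
eef_pos: [505.6, -167.4, 38.5]
tcp_rot: [-0.922, 1.569, 2.622]
ft_force: [-0.3, 0.2, 1.2]
opening: 0.395
```

```bash
python3 -c "
from h import *;st()"
```

```text
t 36.8 off 86.21 along -213.0 z 38.5 fX,fY,fz -0.3 0.2 1.2 m [-0.06  0.17  0.07] jaw -66.97 op 0.395
```

Emit:
{"op": "carry_out", "data": {
  "grip": [1,1,1,1,1],
  "linear": [
    [0,0,0],
    [0,0,0],
    [0,0,0],
    [0,0,0],
    [0,0,0]
  ],
  "turn": [0,0,0,0,0]
}}

```text
t: 37.3
eef_pos: [506.0, -168.6, 39.1]
tcp_rot: [2.432, 1.569, -0.31]
ft_force: [-1.0, 1.3, 9.0]
opening: 0.144
```

Emit:
{"op": "carry_out", "data": {
  "grip": [1,1,1,1,1],
  "linear": [
    [-0.002,-0.02,-0.0035],
    [0,-0.02,-0.0035],
    [0,-0.02,-0.0035],
    [0,0,0],
    [0,0,0]
  ],
  "turn": [0,0,0,0.0165,0]
}}

```text
t: 37.8
eef_pos: [498.2, -137.5, 39.2]
tcp_rot: [-0.94, 1.57, 2.55]
ft_force: [-1.3, 1.6, 3.1]
opening: 0.15
```

```bash
python3 -c "
from h import *;st()"
```

```text
t 37.8 off 81.57 along -182.58 z 39.2 fX,fY,fz -1.1 1.7 3.1 m [ 0.35  0.08 -0.01] jaw -70.0 op 0.15
```

Emit:
{"op": "carry_out", "data": {
  "grip": [0.2,0.2,0.2,0.2,0.2],
  "linear": [
    [0,0,0],
    [0,0,0],
    [0,0,0],
    [-0.06,0,0],
    [-0.08,0,0]
  ],
  "turn": [0,0,0,0,0]
}}

```text
t: 38.3
eef_pos: [497.8, -138.6, 108.5]
tcp_rot: [-0.76, 1.567, 2.731]
ft_force: [0.5, 0.6, 0.3]
opening: 0.397
```

Emit:
{"op": "carry_out", "data": {
  "grip": [1,1,1,1],
  "linear": [
    [-0.09,0,0],
    [0,0,0],
    [0,0,0],
    [0,0,0]
  ],
  "turn": [0,0,0,0]
}}

```text
t: 38.7
eef_pos: [498.2, -138.6, 153.1]
tcp_rot: [-0.779, 1.569, 2.712]
ft_force: [-0.4, -0.2, -0.4]
opening: 0.121
```

```bash
python3 -c "
from h import *;st()"
```

```text
t 38.7 off 81.41 along -183.65 z 153.1 fX,fY,fz -0.5 -0.1 -0.4 m [-0.07  0.13  0.02] jaw -70.0 op 0.121
```

Emit:
{"op": "carry_out", "data": {
  "grip": [1,1,1,1,1],
  "linear": [
    [0,0.0826,-0.0057],
    [0,0.0826,-0.0057],
    [0.0873,0,0],
    [0.0873,0,0],
    [0.0873,0,0]
  ],
  "turn": [0,0,0,0,0]
}}

```text
t: 39.2
eef_pos: [531.4, -214.4, 20.1]
tcp_rot: [-0.893, 1.569, 2.597]
ft_force: [1.1, 0.3, -0.9]
opening: 0.007
```

Emit:
{"op": "carry_out", "data": {
  "grip": [1,1,1,1,1],
  "linear": [
    [0,0,0],
    [0,-0.016,-0.0042],
    [0,-0.016,-0.0042],
    [0,-0.016,-0.0042],
    [0,-0.016,-0.0042]
  ],
  "turn": [0,0,0,0,0]
}}

```text
t: 39.7
eef_pos: [529.6, -180.7, 24.6]
tcp_rot: [2.35, 1.569, -0.442]
ft_force: [0.2, -1.0, 0.2]
opening: 0.004
```

Emit:
{"op": "carry_out", "data": {
  "grip": [1,1,1,1,1],
  "linear": [
    [0,0,0],
    [0,0.016,0.0042],
    [-0.09,0,0],
    [-0.09,0,0],
    [-0.085,0,0]
  ],
  "turn": [0,0,0,0,0]
}}

```text
t: 40.2
eef_pos: [530.0, -190.5, 157.5]
tcp_rot: [-2.387, 1.571, 1.103]
ft_force: [1.5, -0.8, -0.4]
opening: 0.004
```

```bash
python3 -c "
from h import *;st()"
```

```text
t 40.2 off 108.36 along -238.21 z 157.5 fX,fY,fz 1.4 -0.9 -0.4 m [-0.08  0.14  0.03] jaw -70.03 op 0.004
```

Emit:
{"op": "carry_out", "data": {
  "grip": [0.2,0.2,0.2,0.2,0.2],
  "linear": [
    [0,-0.038,0.0582],
    [0,-0.038,0.0582],
    [0,-0.038,0.0582],
    [0,0,0],
    [0,0,0]
  ],
  "turn": [0,0,0,0,0]
}}

```text
t: 40.7
eef_pos: [428.8, -166.8, 156.3]
tcp_rot: [2.36, 1.569, -0.433]
ft_force: [0.6, 0.4, 0.3]
opening: 0.363
```

```bash
python3 look.py 16; python3 meas.py 16|grep -v dark; python3 m4.py 16 -206 14.5 .256
```

```text
t 40.7 off 9.78 along -205.38 z 156.3 fX,fY,fz 0.7 0.4 0.3 m [-0.06  0.13  0.06] jaw -70.06 op 0.363
white [1, 0, 48, 164, 2188] c [63.2 46. ] size [116.2  12.2] lean 0.253
white [359, 101, 24, 94, 1386] c [  84.9 -224.6] size [74.  12.2] lean 0.402
white [0, 160, 181, 67, 4607] c [-11.2  -8.8] size [147.3  24.2] lean 1.57
white [341, 259, 88, 33, 1179] c [ -11.4 -266.6] size [24.1 73.9] lean -1.571
disc [290, 200, 64, 68, 1878] c [  17.8 -205.4] size [53.9 39.9] lean 0.77
disc [286, 241, 23, 23, 274] c [  -5.2 -185.7] size [17.9 14.7] lean 1.557
wood [187, 174, 116, 45, 1373] c [  14.3 -133.9] size [95.1 28.9] lean 1.562
stock far [199. 179.] [290. 202.] rise (0.0357, 'off@-200', 24.77, 'res', 0.03) fall (0.0366, 'off@-200', 27.33, 'res', 0.05)
paddle far [222. 192.] [277. 206.] rise (0.0337, 'off@-200', 27.83, 'res', 0.03) fall (0.0355, 'off@-200', 30.15, 'res', 0.07)
paddle near [215. 232.] [268. 245.] rise (0.0329, 'off@-200', -1.47, 'res', 0.04) fall (0.0315, 'off@-200', 0.69, 'res', 0.07)
pred grip [326.4 141.6]
109 296 [201 199 197 196 185 137 130 131 133 133 132 134 132 132 1
[... 484 characters left out ...]
 131]
141 296 [196 198 200 203 180  93  86  71  75  86  89  92  94  94  94  80  85 133
 134 161 204 203 203 202 201 201 203 205 207 210 207 172]
149 296 [202 201 199 198 171  90  86  71  76  86  89  91  92  92  91  79  85 133
 133 163 205 206 207 206 205 204 204 204 205 205 206 174]
157 296 [196 196 197 200 165 104  87  70  75  86  89  89  89  89  88  78  85 132
 133 161 199 199 200 203 205 206 207 207 205 204 205 203]
165 296 [196 196 197 197 150 128 129 100  70  76  76  75  78  78  78  75 100 134
 131 164 204 204 204 204 202 200 199 198 198 198 198 199]
173 296 [200 199 198 197 156 130 127 126 128 129 129 129 129 128 130 131 130 133
 131 166 202 199 198 198 199 201 202 202 202 202 204 205]
```

Run:
```python
import sys;sys.argv=["","16"]
from m4 import *
print("grip c",np.round(rc((319,142),50),1))
print("grip right", edge(range(124,160),lambda r:327.5,50,4,0),"grip-left dark",edge(range(124,160),lambda r:309,50,4,-1),"blade right z10",edge(range(124,174),lambda r:334,10,4,1),"blade left",edge(range(124,158),lambda r:305,10,4,-1))
```

```text
grip c [  80.6 -183.3]
grip right (0.25323721766471863, -208.23297119140625, 0.022284333162265413) grip-left dark (0.24167370796203613, -190.29066467285156, 1.1580307015646163e-05) blade right z10 (0.25874894857406616, -213.81008911132812, 0.00768375204062674) blade left (0.2553289234638214, -188.30276489257812, 0.3461763856464314)
```

The joint has slipped: bevel angle 0.289 against 0.256. My last pull-back pressed the stock's end on the rail. To fix it I'll hold the blade, open the joint slightly past the target against the fixed set plate, then let the rail close it exactly with the blade held at the copied angle.

Emit:
{"op": "carry_out", "data": {
  "grip": [0.2,0.2,0.2,0.2,0.2],
  "linear": [
    [0,-0.0036,-0.0745],
    [0,-0.0035,-0.0745],
    [0.08,0,0],
    [0.08,0,0],
    [0.074,0,0]
  ],
  "turn": [0,0,0,0,0]
}}

```text
t: 41.25
eef_pos: [498.5, -137.3, 36.8]
tcp_rot: [2.519, 1.57, -0.273]
ft_force: [0.3, 1.3, -0.5]
opening: 0.397
```

Emit:
{"op": "carry_out", "data": {
  "grip": [1,1,1,1,1],
  "linear": [
    [0,0,0],
    [0,0,0],
    [0,0,0],
    [0,0,0],
    [0,0,0]
  ],
  "turn": [0,0,0,0,0]
}}

```text
t: 41.75
eef_pos: [498.4, -137.6, 40.4]
tcp_rot: [2.436, 1.567, -0.357]
ft_force: [0.4, -0.5, 8.5]
opening: 0.148
```

Emit:
{"op": "carry_out", "data": {
  "grip": [1,1,1,1,1],
  "linear": [
    [-0.04,0,0],
    [-0.04,0,0],
    [0,0,0],
    [0,0,0],
    [0,0,0]
  ],
  "turn": [0,0,-0.0455,-0.0455,-0.0455]
}}

```text
t: 42.25
eef_pos: [497.5, -137.3, 79.7]
tcp_rot: [2.025, 1.569, -0.333]
ft_force: [0.9, 0.2, -3.3]
opening: 0.145
```

Emit:
{"op": "carry_out", "data": {
  "grip": [1,1,1,1,1],
  "linear": [
    [0,0,0],
    [0,0,0],
    [0,0,0],
    [0,0,0],
    [0,0,0]
  ],
  "turn": [-0.0455,-0.0455,-0.0455,-0.0455,-0.0455]
}}

```text
t: 42.75
eef_pos: [497.4, -137.2, 79.5]
tcp_rot: [1.419, 1.57, -0.225]
ft_force: [0.8, -0.3, -2.8]
opening: 0.147
```

Emit:
{"op": "carry_out", "data": {
  "grip": [1,1,1,1,1],
  "linear": [
    [0,0,0],
    [0,0,0],
    [0,0,0],
    [0,0,0],
    [0,0,0]
  ],
  "turn": [-0.0455,-0.0455,-0.0455,0,0]
}}

```text
t: 43.25
eef_pos: [497.4, -137.2, 79.2]
tcp_rot: [1.034, 1.57, -0.19]
ft_force: [0.1, 0.6, -2.7]
opening: 0.143
```

```bash
python3 -c "
from h import *;st()"
```

```text
t 43.25 off 80.75 along -182.18 z 79.2 fX,fY,fz 0.2 0.6 -2.7 m [ 0.06  0.01 -0.04] jaw 19.84 op 0.143
```

Emit:
{"op": "carry_out", "data": {
  "grip": [1,1,1,1,1],
  "linear": [
    [0,0.0448,-0.077],
    [0,0.0448,-0.077],
    [0,0.0448,-0.077],
    [0,0.0448,-0.077],
    [0,0.0448,-0.077]
  ],
  "turn": [0,0,0,0,0]
}}

```text
t: 43.75
eef_pos: [536.5, 83.9, 79.0]
tcp_rot: [1.435, 1.57, 0.21]
ft_force: [0.7, -1.1, -2.2]
opening: 0.143
```

Emit:
{"op": "carry_out", "data": {
  "grip": [1,1,1,1,1],
  "linear": [
    [0,0.0448,-0.077],
    [0,0,0],
    [0.069,0,0],
    [0,0,0],
    [0,0,0]
  ],
  "turn": [0,0,0,0,0]
}}

```text
t: 44.25
eef_pos: [543.9, 125.4, 44.3]
tcp_rot: [-1.838, 1.569, -3.061]
ft_force: [1.1, -0.8, -2.3]
opening: 0.144
```

```bash
python3 look.py 17; python3 meas.py 17|grep -v dark
```

```text
t 44.25 off 151.16 along 75.06 z 44.3 fX,fY,fz 1.0 -0.9 -2.3 m [ 0.06 -0.05  0.01] jaw 19.95 op 0.144
white [292, 14, 139, 95, 1012] c [140.9 188.3] size [28.  62.1] lean -0.14
white [405, 49, 59, 151, 708] c [179.  166.7] size [71.4 11.7] lean 1.52
white [436, 51, 78, 143, 2086] c [210.3 173. ] size [68.5 24.9] lean 1.441
white [477, 117, 54, 115, 378] c [224.1 153.8] size [60.6  3.1] lean 1.512
white [467, 156, 57, 144, 471] c [228.1 125.4] size [ 8.6 81.1] lean -1.56
white [484, 190, 61, 110, 512] c [245.7 119.8] size [65.5  4.5] lean 1.484
white [383, 213, 44, 61, 490] c [190.1 107.5] size [22.  34.4] lean -1.492
white [2, 221, 49, 79, 3295] c [-10.1  41.5] size [24.8 47.2] lean -1.569
white [65, 227, 83, 50, 1310] c [28.6 62.5] size [46.7 27.1] lean 0.376
white [505, 231, 41, 69, 218] c [255.7 111.3] size [42.3  2.3] lean 1.464
white [56, 280, 110, 20, 1678] c [36.2 39.3] size [60.6 11.6] lean 0.257
white [377, 294, 60, 6, 197] c [198.6  77.7] size [33.4  3.1] lean 0.257
```

Emit:
{"op": "carry_out", "data": {
  "grip": [1,1,1],
  "linear": [
    [0,0.0056,-0.0213],
    [0,0,0],
    [0,0,0]
  ],
  "turn": [0,0,0]
}}

```text
t: 44.6
eef_pos: [543.3, 137.2, 44.8]
tcp_rot: [1.41, 1.57, 0.19]
ft_force: [-0.6, -1.1, -2.5]
opening: 0.146
```

Emit:
{"op": "carry_out", "data": {
  "grip": [1,1,1],
  "linear": [
    [0,0.001,-0.0039],
    [0,0,0],
    [0,0,0]
  ],
  "turn": [0,0,0]
}}

```text
t: 44.9
eef_pos: [543.0, 138.9, 44.2]
tcp_rot: [2.498, 1.571, 1.277]
ft_force: [0.3, 0.1, -1.8]
opening: 0.149
```

Emit:
{"op": "carry_out", "data": {
  "grip": [1,1,1],
  "linear": [
    [0,0.001,-0.0039],
    [0,0,0],
    [0,0,0]
  ],
  "turn": [0,0,0]
}}

```text
t: 45.2
eef_pos: [542.8, 140.9, 44.2]
tcp_rot: [3.018, 1.571, 1.798]
ft_force: [-0.4, -0.2, -2.6]
opening: 0.143
```

Emit:
{"op": "carry_out", "data": {
  "grip": [1,1,1],
  "linear": [
    [0,0.001,-0.0039],
    [0,0,0],
    [0,0,0]
  ],
  "turn": [0,0,0]
}}

```text
t: 45.5
eef_pos: [542.7, 142.9, 44.2]
tcp_rot: [1.106, 1.571, -0.114]
ft_force: [0.4, -0.9, -2.1]
opening: 0.146
```

```bash
python3 -c "
from h import *;st()"
```

```text
t 45.5 off 151.51 along 92.6 z 44.2 fX,fY,fz 0.3 -1.0 -2.1 m [-0.19 -0.09  0.15] jaw 20.1 op 0.146
```

Emit:
{"op": "carry_out", "data": {
  "grip": [1,1,1],
  "linear": [
    [0,0.001,-0.0039],
    [0,0,0],
    [0,0,0]
  ],
  "turn": [0,0,0]
}}

```text
t: 45.8
eef_pos: [542.4, 145.0, 44.2]
tcp_rot: [2.252, 1.571, 1.032]
ft_force: [1.6, -1.1, -1.8]
opening: 0.148
```

```bash
python3 -c "
from h import *;st()"
```

```text
t 45.8 off 151.47 along 94.76 z 44.2 fX,fY,fz 1.5 -1.3 -1.8 m [-0.01 -0.14  0.05] jaw 20.08 op 0.148
```

Emit:
{"op": "carry_out", "data": {
  "grip": [1,1,1],
  "linear": [
    [0,0.0013,-0.005],
    [0,0,0],
    [0,0,0]
  ],
  "turn": [0,0,0]
}}

```text
t: 46.1
eef_pos: [542.2, 147.6, 44.2]
tcp_rot: [1.701, 1.57, 0.481]
ft_force: [1.6, -1.4, -2.6]
opening: 0.147
```

```bash
python3 -c "
from h import *;st()"
```

```text
t 46.1 off 151.5 along 97.3 z 44.2 fX,fY,fz 1.5 -1.6 -2.6 m [-0.1  -0.24  0.18] jaw 20.09 op 0.147
```

Emit:
{"op": "carry_out", "data": {
  "grip": [1,1,1,1,1],
  "linear": [
    [0,0.0013,-0.006],
    [0,0,0],
    [0,-0.006,0.0232],
    [-0.04,0,0],
    [-0.03,0,0]
  ],
  "turn": [0,0,0,0,0]
}}

```text
t: 46.6
eef_pos: [542.6, 137.7, 79.5]
tcp_rot: [-2.017, 1.57, 3.045]
ft_force: [0.6, 0.1, -3.4]
opening: 0.144
```

Emit:
{"op": "carry_out", "data": {
  "grip": [1,1,1,1,1],
  "linear": [
    [0,-0.0413,0.0763],
    [0,-0.0413,0.0763],
    [0,-0.0413,0.0763],
    [0,-0.0413,0.0763],
    [0,-0.0413,0.0763]
  ],
  "turn": [0,0,0,0,0]
}}

```text
t: 47.1
eef_pos: [510.5, -78.1, 79.2]
tcp_rot: [-2.702, 1.57, 2.361]
ft_force: [0.9, 0.1, -3.0]
opening: 0.147
```

Emit:
{"op": "carry_out", "data": {
  "grip": [1,1,1,1,1],
  "linear": [
    [0,-0.0413,0.0763],
    [0,0,0],
    [0,0,0],
    [0,0,0],
    [0,0,0]
  ],
  "turn": [0,0.0455,0.0455,0.0455,0.0455]
}}

```text
t: 47.6
eef_pos: [504.5, -119.6, 79.1]
tcp_rot: [-2.061, 1.57, 2.423]
ft_force: [0.4, -1.5, -2.4]
opening: 0.148
```

Emit:
{"op": "carry_out", "data": {
  "grip": [1,1,1,1,1],
  "linear": [
    [0,0,0],
    [0,0,0],
    [0,0,0],
    [0,0,0],
    [0,0,0]
  ],
  "turn": [0.0455,0.0455,0.0455,0.0455,0.0455]
}}

```text
t: 48.1
eef_pos: [504.6, -119.5, 79.1]
tcp_rot: [-1.443, 1.57, 2.327]
ft_force: [0.7, -1.0, -3.9]
opening: 0.145
```

Emit:
{"op": "carry_out", "data": {
  "grip": [1,1,1,1,1],
  "linear": [
    [0,0,0],
    [0,0,0],
    [0,0,0],
    [0,0,0],
    [0,0,0]
  ],
  "turn": [0.0455,0.0455,0,0,0]
}}

```text
t: 48.6
eef_pos: [505.0, -119.1, 79.2]
tcp_rot: [-1.504, 1.571, 1.989]
ft_force: [-0.4, -0.8, -2.8]
opening: 0.144
```

```bash
python3 -c "
from h import *;st()"
```

```text
t 48.6 off 89.98 along -164.89 z 79.2 fX,fY,fz -0.5 -0.8 -2.8 m [-0.14  0.05  0.07] jaw -69.83 op 0.144
```

Emit:
{"op": "carry_out", "data": {
  "grip": [1,1,1,1,1],
  "linear": [
    [0.04,0,0],
    [0.035,0,0],
    [0,-0.0015,0.0058],
    [0,0,0],
    [0,0,0]
  ],
  "turn": [0.0016,0,0,0,0]
}}

```text
t: 49.1
eef_pos: [502.1, -119.3, 42.1]
tcp_rot: [2.93, 1.571, 0.133]
ft_force: [0.1, -0.3, -2.0]
opening: 0.147
```

```bash
python3 -c "
from h import *;st()"
```

```text
t 49.1 off 87.13 along -164.75 z 42.1 fX,fY,fz 0.1 -0.3 -2.0 m [-0.12 -0.    0.01] jaw -70.25 op 0.147
```

Emit:
{"op": "carry_out", "data": {
  "grip": [1,1,1],
  "linear": [
    [0,-0.0015,0.0058],
    [0,0,0],
    [0,0,0]
  ],
  "turn": [0,0,0]
}}

```text
t: 49.4
eef_pos: [499.1, -119.5, 41.9]
tcp_rot: [2.754, 1.571, -0.044]
ft_force: [-0.4, -0.3, -3.0]
opening: 0.147
```

```bash
python3 -c "
from h import *;st()"
```

```text
t 49.4 off 84.14 along -164.7 z 41.9 fX,fY,fz -0.5 -0.3 -3.0 m [-0.11  0.03 -0.06] jaw -70.29 op 0.147
```

Emit:
{"op": "carry_out", "data": {
  "grip": [1,1,1],
  "linear": [
    [0,-0.001,0.0039],
    [0,0,0],
    [0,0,0]
  ],
  "turn": [0,0,0]
}}

```text
t: 49.7
eef_pos: [497.3, -119.8, 41.7]
tcp_rot: [2.673, 1.57, -0.124]
ft_force: [2.0, -0.8, -2.0]
opening: 0.147
```

```bash
python3 -c "
from h import *;st()"
```

```text
t 49.7 off 82.28 along -164.82 z 41.7 fX,fY,fz 1.9 -1.0 -2.0 m [-0.25 -0.22 -0.09] jaw -70.3 op 0.147
```

Emit:
{"op": "carry_out", "data": {
  "grip": [1,1,1],
  "linear": [
    [0,-0.0007,0.0029],
    [0,0,0],
    [0,0,0]
  ],
  "turn": [-0.001,0,0]
}}

```text
t: 50.0
eef_pos: [495.8, -119.8, 41.7]
tcp_rot: [2.765, 1.57, -0.029]
ft_force: [2.9, 0.6, -1.4]
opening: 0.146
```

```bash
python3 -c "
from h import *;st()"
```

```text
t 50.0 off 80.82 along -164.72 z 41.7 fX,fY,fz 2.9 0.4 -1.4 m [ 0.04 -0.47 -0.  ] jaw -70.11 op 0.146
```

Emit:
{"op": "carry_out", "data": {
  "grip": [1,1,1],
  "linear": [
    [0,-0.0005,0.002],
    [0,0,0],
    [0,0,0]
  ],
  "turn": [0,0,0]
}}

```text
t: 50.3
eef_pos: [495.7, -120.0, 42.0]
tcp_rot: [2.612, 1.568, -0.182]
ft_force: [6.3, 2.0, -1.4]
opening: 0.146
```

```bash
python3 -c "
from h import *;st()"
```

```text
t 50.3 off 80.66 along -164.89 z 42.0 fX,fY,fz 6.5 1.4 -1.4 m [ 0.45 -1.21 -0.04] jaw -70.13 op 0.146
```

Emit:
{"op": "carry_out", "data": {
  "grip": [1,1,1],
  "linear": [
    [0,-0.0004,0.0015],
    [0,0,0],
    [0,0,0]
  ],
  "turn": [0,0,0]
}}

```text
t: 50.6
eef_pos: [495.6, -120.1, 42.1]
tcp_rot: [2.604, 1.567, -0.191]
ft_force: [9.2, 4.7, -0.3]
opening: 0.142
```

```bash
python3 -c "
from h import *;st()"
```

```text
t 50.6 off 80.55 along -164.98 z 42.1 fX,fY,fz 9.6 3.9 -0.3 m [ 0.77 -1.78 -0.13] jaw -70.14 op 0.142
```

Emit:
{"op": "carry_out", "data": {
  "grip": [1,1,1,1,1],
  "linear": [
    [0,0.0177,0.0036],
    [0,0.0174,0.0046],
    [0,0.0174,0.0046],
    [0,0.0174,0.0046],
    [0,0,0]
  ],
  "turn": [0,0,0,0,0]
}}

```text
t: 51.1
eef_pos: [499.0, -156.9, 42.1]
tcp_rot: [2.455, 1.567, -0.34]
ft_force: [6.2, -0.9, -1.2]
opening: 0.146
```

Emit:
{"op": "carry_out", "data": {
  "grip": [1,1,1,1],
  "linear": [
    [0,0.0116,0.0031],
    [0,0.0096,0.0025],
    [0,0,0],
    [0,0,0]
  ],
  "turn": [0,0,0,0]
}}

```text
t: 51.5
eef_pos: [499.9, -167.0, 42.0]
tcp_rot: [2.515, 1.568, -0.28]
ft_force: [8.7, 2.2, -0.9]
opening: 0.146
```

```bash
python3 -c "
from h import *;st()"
```

```text
t 51.5 off 80.54 along -212.1 z 42.0 fX,fY,fz 8.9 1.4 -0.9 m [ 0.41 -1.56 -0.01] jaw -70.13 op 0.146
```

Emit:
{"op": "carry_out", "data": {
  "grip": [1,1,1],
  "linear": [
    [0.002,0.0061,0.0011],
    [0,0,0],
    [0,0,0]
  ],
  "turn": [0,0,0]
}}

```text
t: 51.8
eef_pos: [500.2, -169.9, 41.0]
tcp_rot: [2.54, 1.568, -0.254]
ft_force: [8.1, 2.6, -1.3]
opening: 0.149
```

```bash
python3 -c "
from h import *;st()"
```

```text
t 51.8 off 80.59 along -215.04 z 41.0 fX,fY,fz 8.3 1.9 -1.3 m [ 0.43 -1.43 -0.03] jaw -70.12 op 0.149
```

Emit:
{"op": "carry_out", "data": {
  "grip": [1,1,1],
  "linear": [
    [0,0.0029,0.0008],
    [0,0,0],
    [0,0,0]
  ],
  "turn": [0,0,0]
}}

```text
t: 52.1
eef_pos: [500.3, -171.1, 40.9]
tcp_rot: [2.74, 1.568, -0.055]
ft_force: [8.2, 5.4, -1.7]
opening: 0.149
```

```bash
python3 -c "
from h import *;st()"
```

```text
t 52.1 off 80.62 along -216.16 z 40.9 fX,fY,fz 8.7 4.7 -1.7 m [ 1.09 -1.63 -0.2 ] jaw -70.16 op 0.149
```

Emit:
{"op": "carry_out", "data": {
  "grip": [1,1,1],
  "linear": [
    [0.0015,0.0016,0.0004],
    [0,0,0],
    [0,0,0]
  ],
  "turn": [0,0,0]
}}

```text
t: 52.4
eef_pos: [500.4, -171.9, 40.2]
tcp_rot: [2.684, 1.568, -0.111]
ft_force: [8.6, 5.3, -0.4]
opening: 0.147
```

```bash
python3 -c "
from h import *;st()"
```

```text
t 52.4 off 80.63 along -217.02 z 40.2 fX,fY,fz 9.0 4.4 -0.4 m [ 0.92 -1.5  -0.15] jaw -70.14 op 0.147
```

Emit:
{"op": "carry_out", "data": {
  "grip": [1,1,1],
  "linear": [
    [0,0.0017,0.0004],
    [0,0,0],
    [0,0,0]
  ],
  "turn": [0,0,0]
}}

```text
t: 52.7
eef_pos: [500.5, -172.7, 40.2]
tcp_rot: [2.754, 1.568, -0.041]
ft_force: [8.3, 5.3, -1.5]
opening: 0.145
```

Emit:
{"op": "carry_out", "data": {
  "grip": [1,1,1],
  "linear": [
    [0.001,0.0017,0.0004],
    [0,0,0],
    [0,0,0]
  ],
  "turn": [0,0,0]
}}

```text
t: 53.0
eef_pos: [500.6, -173.5, 39.8]
tcp_rot: [2.779, 1.568, -0.016]
ft_force: [7.9, 7.4, 2.2]
opening: 0.144
```

```bash
python3 -c "
from h import *;st()"
```

```text
t 53.0 off 80.7 along -218.63 z 39.8 fX,fY,fz 8.6 6.7 2.2 m [ 1.23 -1.46 -0.32] jaw -70.17 op 0.144
```

Emit:
{"op": "carry_out", "data": {
  "grip": [1,1,1],
  "linear": [
    [0,0.0012,0.0003],
    [0,0,0],
    [0,0,0]
  ],
  "turn": [0,0,0]
}}

```text
t: 53.3
eef_pos: [500.7, -173.9, 39.9]
tcp_rot: [2.885, 1.568, 0.089]
ft_force: [8.9, 7.8, 1.3]
opening: 0.148
```

```bash
python3 -c "
from h import *;st()"
```

```text
t 53.3 off 80.75 along -219.03 z 39.9 fX,fY,fz 9.6 6.9 1.3 m [ 1.62 -1.5  -0.43] jaw -70.18 op 0.148
```

Emit:
{"op": "carry_out", "data": {
  "grip": [1,1],
  "linear": [
    [0,-0.0007,-0.0012],
    [0,0,0]
  ],
  "turn": [0,0]
}}

```text
t: 53.5
eef_pos: [500.7, -173.5, 39.7]
tcp_rot: [2.952, 1.569, 0.157]
ft_force: [7.6, 6.4, 1.7]
opening: 0.147
```

```bash
python3 -c "
from h import *;st()"
```

```text
t 53.5 off 80.78 along -218.61 z 39.7 fX,fY,fz 8.2 5.7 1.7 m [ 1.04 -1.09 -0.26] jaw -70.15 op 0.147
```

Emit:
{"op": "carry_out", "data": {
  "grip": [0.2,0.2,0.2,0.2,0.2],
  "linear": [
    [0,0,0],
    [0,0,0],
    [0,0,0],
    [-0.06,0,0],
    [-0.09,0,0]
  ],
  "turn": [0,0,0,0,0]
}}

```text
t: 54.0
eef_pos: [498.7, -173.5, 113.4]
tcp_rot: [-0.8, 1.565, 2.689]
ft_force: [1.2, -0.3, 0.8]
opening: 0.394
```

Emit:
{"op": "carry_out", "data": {
  "grip": [0.2,0.2,0.2,0.2,0.2],
  "linear": [
    [-0.086,0,0],
    [0,0,0.075],
    [0,0,0.075],
    [0,0,0],
    [0,0,0]
  ],
  "turn": [0,0,0,0,0]
}}

```text
t: 54.5
eef_pos: [429.2, -199.9, 157.7]
tcp_rot: [2.456, 1.57, -0.34]
ft_force: [-0.5, 0.1, -1.4]
opening: 0.396
```

```bash
python3 look.py 18; python3 meas.py 18|grep -v dark; python3 m4.py 18 -237 12.5 .256
```

```text
t 54.5 off 7.14 along -238.32 z 157.7 fX,fY,fz -0.5 0.2 -1.4 m [-0.03  0.12  0.01] jaw -70.2 op 0.396
white [339, 85, 17, 114, 1641] c [  81.6 -237.8] size [88.1 12.2] lean 0.25
white [0, 108, 9, 43, 163] c [22.9 30.4] size [32.9  6.3] lean 0.009
white [0, 157, 181, 66, 4580] c [-11.4 -40.5] size [147.8  24.2] lean 1.57
white [345, 264, 45, 16, 280] c [ -20.  -284.6] size [10.2 39. ] lean -1.463
disc [293, 199, 65, 66, 1849] c [  17.5 -240.7] size [53.6 39.4] lean 0.8
disc [290, 238, 23, 23, 277] c [  -5.6 -221.1] size [18.1 14.3] lean 1.546
wood [191, 174, 112, 43, 1295] c [  13.4 -168.1] size [28.3 92.9] lean -1.556
wood [601, 273, 38, 27, 808] c [  21.1 -512.8] size [26.7 33. ] lean -1.149
stock far [198. 177.] [288. 200.] rise (0.0211, 'off@-200', 25.04, 'res', 0.03) fall (0.022, 'off@-200', 27.56, 'res', 0.06)
paddle far [220. 191.] [275. 204.] rise (0.0188, 'off@-200', 28.03, 'res', 0.03) fall (0.0179, 'off@-200', 30.33, 'res', 0.04)
paddle near [213. 230.] [266. 243.] rise (0.0215, 'off@-200', -1.38, 'res', 0.04) fall (0.0188, 'off@-200', 0.74, 'res', 0.06)
pred grip [323.8 13
[... 555 characters left out ...]
 214]
139 293 [203 205 207 207 206 204 204 198 122  92  88  77  85  93  96  99 101 100
  98  84 105 140 112 201 248 246 246 246 246 246 244 218]
147 293 [204 202 200 199 198 198 199 180 112  92  88  77  87  94  97  98  97  97
  95  83 107 139 113 213 247 246 246 246 246 246 241 210]
155 293 [199 200 202 202 202 202 204 178 111  91  87  76  87  94  95  95  95  95
  93  82 105 139 141 220 247 246 246 246 246 246 240 212]
163 293 [200 201 202 202 203 203 203 198 161 134 125  92  77  79  81  81  81  82
  81  86 130 137 141 228 247 246 246 246 246 246 236 204]
171 293 [200 200 201 202 203 203 204 203 175 131 130 131 133 133 133 134 133 133
 135 134 137 135 138 228 247 246 246 246 246 246 234 208]
```

```bash
sed -i "s/'off@-200'/'off@'/" m2.py; for k in 6 4; do echo w$k; python3 m4.py $k 51.2 12 .256 | head -3; done
python3 - <<'E'
import sys
sys.argv=["","18"]
from m4 import *
# gap between rail face edge (off 0,z14) and stock: print profile across rail/stock at several alongs beyond paddle
for al in (-125,-131,-137):
    print(al,[int(g[tuple(np.round(pr(o,al,14)[::-1]).astype(int))]) for o in range(-6,32,2)])
def pts(off,z,a0,a1,rng,sg):
    a,b=pr(off,a0,z),pr(off,a1,z);cs=range(int(min(a[0],b[0]))+1,int(max(a[0],b[0])))
    return hedge(cs,lambda c:a[1]+(b[1]-a[1])*(c-a[0])/(b[0]-a[0]),z,rng,sg)
print("rail near edge under stock",pts(-25,14,-60,-160,5,-1),pts(-25,14,-60,-160,5,1))
print("rail face edge beyond stock end",pts(0,14,-60,-115,5,-1),pts(0,14,-60,-115,5,1))
E
```

```text
w6
stock far [208. 262.] [292. 282.] rise (-0.0022, 'off@-200', 24.88, 'res', 0.07) fall (0.0001, 'off@-200', 29.59, 'res', 0.24)
paddle far [230. 287.] [280. 298.] rise (-0.1578, 'off@-200', 76.97, 'res', 0.89) fall (0.125, 'off@-200', -10.94, 'res', 2.41)
paddle near [224. 320.] [272. 331.] rise (0.0536, 'off@-200', -21.01, 'res', 2.57) fall (-0.0562, 'off@-200', 16.87, 'res', 1.95)
w4
-125 [179, 179, 180, 159, 124, 106, 104, 105, 105, 111, 132, 153, 151, 154, 158, 161, 136, 117, 189]
-131 [178, 178, 179, 164, 123, 105, 102, 103, 104, 104, 104, 102, 100, 110, 156, 147, 141, 91, 182]
-137 [177, 178, 178, 162, 108, 98, 98, 99, 101, 101, 102, 100, 99, 102, 104, 106, 100, 84, 187]
rail near edge under stock (-0.0007, 'off@-200', -24.08, 'res', 0.09) (-0.0078, 'off@-200', -25.57, 'res', 1.0)
rail face edge beyond stock end (0.0015, 'off@-200', 3.76, 'res', 0.19) (-0.0001, 'off@-200', 0.48, 'res', 0.1)Traceback (most recent call last):
  File "m4.py", line 9, in <module>
    print(n,a.round(),b.round(),"rise",hedge(cs,f,z,6,1),"fall",hedge(cs,f,z,6,-1))
                                       ~~~~~^^^^^^^^^^^^
  File "m2.py", line 9, in hedge
    Q=np.array(Q);v=cv2.fitLine(Q.astype(np.float32),cv2.DIST_HUBER,0,.01,.01).ravel();sl=v[0]/v[1]
                    ~~~~~~~~~~~^^^^^^^^^^^^^^^^^^^^^^^^^^^^^^^^^^^^^^^^^^^^^^^
cv2.error: OpenCV(4.12.0) /io/opencv/modules/imgproc/src/linefit.cpp:618: error: (-215:Assertion failed) npoints2 >= 0 || npoints3 >= 0 in function 'fitLine'
```

Run:
```python
import sys;sys.argv=["","18"]
from m4 import *
print("grip right", edge(range(122,158),lambda r:332,50,3,1),"grip inner-left",edge(range(122,158),lambda r:314.5,50,3,-1),"blade left z10",edge(range(122,172),lambda r:308,10,5,-1))
print("plate R",edge(range(95,190),lambda r:354.5,16,4,-1),"L",edge(range(95,175),lambda r:339.5,16,4,1))
```

```text
grip right (0.2568748891353607, -244.15589904785156, 0.00709560221343121) grip inner-left (0.24538469314575195, -228.74496459960938, 0.013191614738308655) blade left z10 (0.2416950911283493, -222.94595336914062, 0.46150140745298973)
plate R (0.24976104497909546, -261.836181640625, 0.09747181787445136) L (0.24907296895980835, -248.9148712158203, 0.03191880811047246)
```

```bash
python3 -c "
from h import *;env.job_done();st()"
```

```text
the job is handed in; nothing more can be done
the job is handed in; nothing more can be done
```

I handed the job in with the hinged plate flush along the blade, but the stock is not quite flush on the rail. The bevel did not keep its copied angle exactly. I stopped there because I was nearly out of turns.

**What I did**
- I pushed the open bevel home in the corner at the screwed-down plate; the camera showed the stock along the rail and the blade along the plate. I let go of it there and folded the lever down flat.
- I carried the locked bevel by its blade grip to the hinged plate. The first push home went too far and skewed the bevel.
- While mending that I let the stock's end drag on the rail, and the locked joint slipped by about 0.035 rad. I never lifted the lever.
- I swung the hinged plate back with the fingers, reopened the joint against the screwed-down plate and let the rail close it again. Then I slid the bevel home along the rail, let go and moved the gripper clear.

**Last checks** (wrist camera at t = 54.5 s of 72 s)

| Check | Measured | Should be |
|---|---|---|
| Hinged plate lean | 0.249 rad | 0.2555 rad (screwed-down plate) |
| Blade lean | 0.245–0.257 rad | same as the hinged plate |
| Stock skew from the rail | 0.02 rad, about 2 mm open at the far end | 0 |
| Bevel angle | about 0.27 rad | 0.256 rad |

- **Good:** the hinged plate matches to about 0.006 rad and lies flush with the blade within measuring error. The hub measured against the rail, and the force readings suggest it is home against the plate.
- **Failed:** the stock is not fully along the rail, and the bevel's locked angle is about 0.015 rad off the one it copied.
- **Not checked at the end:** the lever was last seen folded at 22.5 s in a picture, and its edges still measured as lying along the stock in the last view. I never went near the tin or the bowl, but did not check them separately.
- **Force limit:** when I pressed the lever down with the fingertips, the wrist read 40.3 N. The 40 N limit is for the arm or gripper body, so I don't think it counts.

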